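# Load a soft wax cartridge into the cartridge warmer and drop the hood

### The job

Put the amber wax cartridge that lies on the cork mat into the empty compartment of the warmer: first stand it on the mat, roller up, and let go, then take it again from above and lower it in, upright and down on the floor, beside the two cartridges already warming. Its walls are thin and wax oozes out if it is squeezed or knocked, so grip it as lightly as will hold it and set it down softly each time, without dropping it. Then, from behind, push the open blue hood lightly just past its balance point and let its own weight swing it shut untouched; leave everything else where it stands.

Things in the scene. Friction and masses are not known exactly. Their poses are not given: they have to be found in the camera images.
- cartridge_center (a point): centre, 56 mm from the base, of the amber roll-on wax cartridge to load: 48 mm wide, 40 mm thick, 112 mm from base to roller; about 0.15 kg. Axes: z from base to roller, x across the thickness, y across the width. It starts lying on a broad face (40 mm high), roller end towards the robot within about 30 degrees. Delicate: 35 N on a pad is the most it takes, 20 N a pad holds it; knocks over 30 N or drops from over about 5 mm spoil it
- cartridge: the same amber cartridge; origin at the centre of its base, same axes. Its body is a plain block for the first 84 mm from the base; the last 28 mm is a slimmer white roller head, 32 x 44 mm. Centre of mass about 50 mm from the base
- mat: fixed cork mat on which everything stands, 600 x 1020 mm; its top is 3 mm above the table; origin at the centre of its underside
- free_place: dark warming plate on the floor of the empty compartment (one of the three); origin at the centre of that floor, 30 mm above the warmer's underside, 33 mm above the table; x and y along the warmer's
- warmer: white fixed cartridge warmer, 156 mm deep (x), 232 mm wide (y); origin under its centre; its dial front faces its -x. Three compartments 74 mm apart along y, centres at x = -29 mm; each 62 (x) by 54 (y) mm, floor 30 and rim 82 mm above the underside. Cartridges stand with their 48 mm width along the warmer's x, 60 mm above the rim, with 34 mm between neighbours
- hinge_mid (a point): middle of the hood's hinge axis, which runs along the warmer's y, 62 mm behind the warmer's centre and 112 mm above its underside; the hinge housing, 26 mm deep, stands 30 mm above the flat rear deck
- hood (a joint): angle in rad of the translucent blue hood: 0 shut, about 1.95 wide open, leaning back past upright on its stop, as at the start. Shut, it reaches 143 mm forward of the hinge, is 236 mm wide, its flat top 40 mm above the hinge, its front wall 71 mm deep. It balances at about 1.4: below 1.3 it swings shut by itself in about a second (damped hinge), above 1.45 it falls open
- hood_edge (a point): middle of the edge between the hood's flat top and its front wall: the uppermost edge when open, then about 90 mm behind the hinge and 230 mm above the table. A push of a few N (never over 25) from behind on the flat top, some 25 mm below this edge, tips the hood
- pink_cartridge_center (a point): centre of the pink cartridge standing in another compartment (48 mm wide, 40 mm thick, 112 mm from base to roller); leave it
- green_cartridge_center (a point): centre of the green cartridge standing in the third compartment (48 mm wide, 40 mm thick, 112 mm from base to roller); leave it
- tin: white and green wax tin, 95 mm across, 104 mm high, origin under its centre; leave it
- spatula: steel spatula with a wooden handle, 223 mm long, lying roughly along x, 14 mm high, origin under its middle; leave it
- tub: clear tub of pink wax discs, 130 x 100 x 55 mm, origin under its centre; leave it
- oil_bottle: amber bottle, 48 mm across, 150 mm high, origin under its centre; leave it
- stick_jar: glass jar of wooden sticks, 72 mm across, 135 mm high with the sticks, origin under its centre; leave it
- glove_carton: carton, 150 x 90 x 60 mm, origin under its centre; leave it

How it is judged:
By the outcome, as a careful person would: the job done as asked, in the order asked, and still so for the second after the job is handed in, with the robot touching nothing.
It also fails if it takes over 72 s, if anything falls off the work surface, if the arm or the gripper's body presses on something with over 40 N, if the wrist force passes 120 N, or if a joint passes its speed limit or range.

### The arm

A 6-joint arm with a two-finger parallel gripper is mounted at the origin on the work surface. World frame = base frame: x ahead of the robot, y to its left, z up, the work surface at z = 0. Lengths are in m, angles in rad, forces in N, time in s.
With the tool pointing down it reaches from about 0.35 to 0.85 m from the base axis. Payload 8.1 kg.
Tool frame: the origin (TCP) lies between the finger pads; the fingertips stand nose_length ahead of it and the grasp point (between the pads) lies 2 mm behind it (nose_length is the distance from the TCP to the fingertips, in m); z points along the fingers, x is the direction in which the jaws open and shut, and the axes are right-handed (so a half turn about z gives the same grasp; the last joint's range is limited). The gripper opens to 93 mm and grips with 3 to 60 N. Pads are 15 mm wide; open, the fingers measure 128 mm over their backs; the gripper's body (75 mm by 188 mm) begins 65 mm behind the grasp point.
Start: joints at [-1.2, 0.13, 1.488, -0, 1.523, -0.085], TCP at [0.264, -0.539, 0.236] pointing down, gripper open.
Joint ranges: [-2.96, 2.96], [-0.89, 2.26], [0.02, 2.5], [-1.34, 4.48], [0, 2.73], [-2.66, 2.66]. Speed limits (rad/s): [2.39, 2.39, 2.79, 3.14, 3.14, 3.14].

### API

Orientations are given as a rotation vector (axis times angle).
In Python, from plant import * gives the robot as it stands.
- The arm moves only by the tool carry_out, never from a script. Its argument "steps" is a list of rows, each an object with "xyz": the shift along the world's x, y, z in cm, a list of three; "rot": the turn, a rotation vector about the world's x, y, z in degrees, a list of three. In form: [{"xyz": [tx, ty, tz], "rot": [rx, ry, rz]}, ...]. A call has 1 to 10 rows; each row is the pose to reach, as a shift and turn from the pose commanded when the call began; what a row does not reach only later rows make up. A row lasts 1/10 s, in which the tool goes at most 50 mm and 8.59 degrees, less where a joint would pass 70% of its speed; a pose out of reach is approached as far as the arm can. A call with a gripper value outside its range is refused whole. "grip" is the opening, from 0 (shut) to 1 (fully open), set as the call begins (left out, the last holds). The fingers move at their own pace and stop on an object; "force" is the grip in N (left out, the last holds). Time passes only in rows, so rows that repeat a pose let the fingers close. It gives the time, the measured TCP pose, the force and the opening at its end, in the units of the state.
- read_state(): the state, without advancing time (a new reading comes with each control period).
- read_camera(name): name is "scene" or "side" or "wrist"; returns the picture (480x640x3 uint8, red, green, blue); there is no depth.
- calibration(name): a dict with "fov_y" (degrees; the focal length in pixels is half the picture's height over the tangent of half this angle, whatever the lens; pixels are square), "cx", "cy" (the principal point, pixels), "dist_coeffs" ([k1, k2, p1, p2, k3] as OpenCV has them; the pictures are not rectified), "xyz" and "attitude" of the camera in the world. Camera axes: x right, y down, z forward; pixel columns grow to the right and rows downward; lengths in m; the calibration is good to about 2 mm. A picture is of the moment at which its call begins: read the wrist's pose just before it. calibration takes no time and is no camera call; for the wrist camera it gives the pose at the moment of the call.
- close_job(): hands the job in, once; it reports no verdict.
The state is a dict: "t": time; "q": joint angles; "dq": joint speeds; "joint_torque": joint torques, N m; "tool_pos": TCP position; "orientation": TCP orientation; "force": force on the tool from outside, world axes, zero at the start; "wrist_torque": the same for the moment, N m; "opening": finger opening in m.
Only numpy, scipy, OpenCV 4.12 (cv2) and the standard library are available. Lean on these libraries where they do the work, as an engineer would, in place of code of your own. Each camera call takes 0.05 s, during which the arm holds its last target.

## Working session

There is one attempt and no reset: what is moved stays moved. The work goes in short steps, Python scripts to look and compute and a tool call to move; the robot and the scene stay as the last step left them, time stands still between calls to the robot, and variables do not carry over. Pictures are saved under pics/ and viewed, and the job is handed in when it is done.

Besides the shell and the picture viewer there is one more tool, called after "Emit:" as name(argument=value, ...) on one line, values as JSON. carry_out: Moves the arm, as the interface text tells. Its arguments: {"type":"object","properties":{"steps":{"type":"array","items":{"type":"object","properties":{"xyz":{"type":"array","items":{"type":"number"}},"rot":{"type":"array","items":{"type":"number"}}}}},"grip":{"type":"number"},"force":{"type":"number"}},"required":["steps"]}

```bash
ls; mkdir -p pics
python3 - <<'E'
from plant import *
import cv2
s=read_state();print(s)
for n in["scene","side","wrist"]:
    c=calibration(n);print(n,c)
    cv2.imwrite(f"pics/{n}0.png",cv2.cvtColor(read_camera(n),cv2.COLOR_RGB2BGR))
E
```

```text
pics
{'t': 0.0, 'q': array([-1.20039851e+00,  1.31174272e-01,  1.48925708e+00,  3.38399350e-06,
        1.52296417e+00, -8.53797649e-02]), 'dq': array([ 1.74170946e-03,  5.70187473e-04,  5.02964946e-04, -6.65929255e-06,
       -1.44339194e-03,  7.55858482e-04]), 'joint_torque': array([ 3.85010826e-04, -5.59844792e+01, -4.91759098e+01,  7.67369242e-02,
        3.56829737e-02, -1.36226608e-04]), 'tool_pos': array([ 0.26393974, -0.53824972,  0.23459176]), 'orientation': array([-2.66495817e+00,  1.66156262e+00,  2.26261823e-03]), 'force': array([-0.0100226 ,  0.01567168,  0.03599962]), 'wrist_torque': array([-0.01325594,  0.04460593,  0.00833384]), 'opening': 0.0927891653007321}
scene {'fov_y': 44.13694711210666, 'cx': 312.2509369383134, 'cy': 241.81666908915608, 'dist_coeffs': array([-0.0231586,  0.       ,  0.       ,  0.       ,  0.       ]), 'xyz': array([0.91238745, 0.81352991, 1.18092085]), 'attitude': array([-0.55936957, -2.76522286,  1.01747142])}
side {'fov_y': 45.271429132875376, 'cx': 319.8616583766932, 'cy': 236.84350922744966, 'dist_coeffs': array([-0.09962824,  0.        ,  0.        ,  0.        ,  0.        ]), 'xyz': array([0.39185021, 0.92316716, 1.24883049]), 'attitude': array([-0.2651925 ,  2.89497279, -1.04949891])}
wrist {'fov_y': 68.94184825949822, 'cx': 314.4450367352263, 'cy': 237.58345011781114, 'dist_coeffs': array([-0.05131435,  0.        ,  0.        ,  0.        ,  0.        ]), 'xyz': array([ 0.33023293, -0.50639938,  0.38371884]), 'attitude': array([ 2.46573039, -1.53647202, -0.20980302])}
```

View pics/scene0.png

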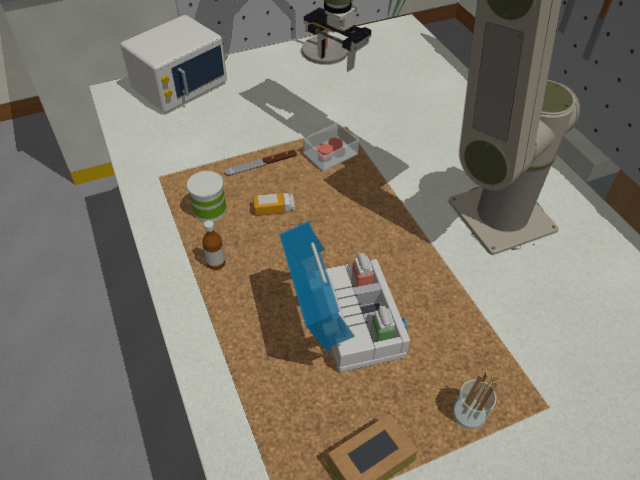

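View pics/side0.png

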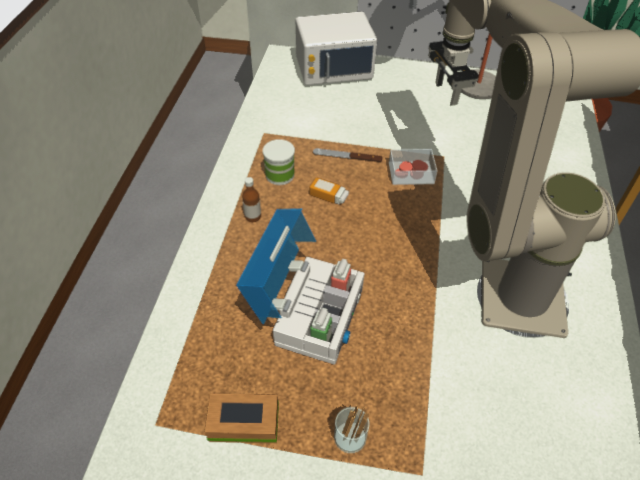

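View pics/wrist0.png

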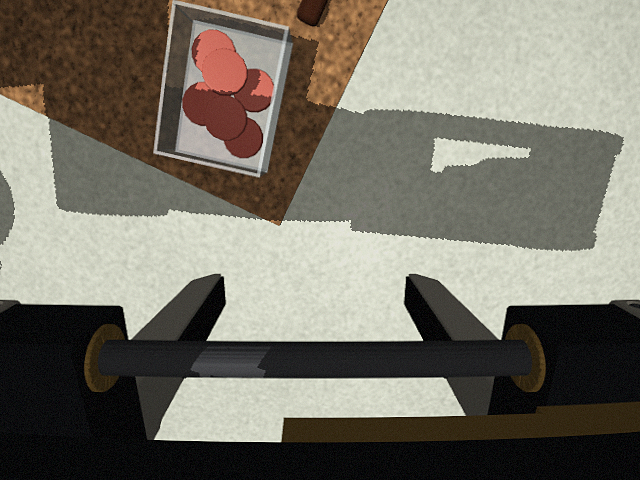

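```bash
python3 -c "
import plant;print([n for n in dir(plant) if not n.startswith('__')])
from plant import *
try: print(nose_length)
except Exception as e: print(e)"
```

```text
['IKError', 'calibration', 'close_job', 'nose_length', 'read_camera', 'read_state']
0.017
```

Scene view: the amber cartridge is at about (272,204), roller to the right, towards the robot. The warmer has pink at (363,270) and green at (384,322), and the middle compartment is empty. The tin, bottle and tub stand around the cartridge. Next I'll measure positions.

```bash
cat > h.py <<'E'
import numpy as np,cv2
from plant import *
from scipy.spatial.transform import Rotation as R
def K(c):
    f=240/np.tan(np.radians(c['fov_y'])/2); return np.array([[f,0,c['cx']],[0,f,c['cy']],[0,0,1.]])
def ray(c,uv):
    p=cv2.undistortPoints(np.array(uv,float).reshape(-1,1,2),K(c),c['dist_coeffs']).reshape(-1,2)
    d=np.c_[p,np.ones(len(p))]@R.from_rotvec(c['attitude']).as_matrix().T
    return d/np.linalg.norm(d,axis=1)[:,None]
def onz(c,uv,z):
    d=ray(c,uv); o=c['xyz']; return o+d*((z-o[2])/d[:,2])[:,None]
def tri(c1,u1,c2,u2):
    d1=ray(c1,[u1])[0];d2=ray(c2,[u2])[0];A=np.c_[d1,-d2]
    t=np.linalg.lstsq(A,c2['xyz']-c1['xyz'],rcond=None)[0]
    a=c1['xyz']+t[0]*d1;b=c2['xyz']+t[1]*d2;return (a+b)/2,np.linalg.norm(a-b)
def proj(c,P):
    Rm=R.from_rotvec(c['attitude']).as_matrix().T
    return cv2.projectPoints(np.array(P,float).reshape(-1,1,3),cv2.Rodrigues(Rm)[0],-Rm@c['xyz'],K(c),c['dist_coeffs'])[0].reshape(-1,2)
def shot(n,name,crop=None,s=1):
    c=calibration(n);im=cv2.cvtColor(read_camera(n),cv2.COLOR_RGB2BGR);cv2.imwrite(f'pics/{name}.png',im);return c,im
E
python3 - <<'E'
from h import *
for n,(x0,y0,x1,y1) in dict(scene=(180,160,420,370),side=(220,160,380,370)).items():
    im=cv2.imread(f'pics/{n}0.png')
    c=calibration(n)
    hsv=cv2.cvtColor(im,cv2.COLOR_BGR2HSV)
    m=cv2.inRange(hsv,(12,190,150),(28,255,255))
    k,l,st,ce=cv2.connectedComponentsWithStats(m)
    for i in range(1,k):
        if st[i,4]>60:print(n,st[i],ce[i])
    s=3 if n=='scene' else 2.8
    cv2.imwrite(f'pics/{n}0c.png',cv2.resize(im[y0:y1,x0:x1],None,fx=s,fy=s,interpolation=cv2.INTER_CUBIC)[:600,:800])
E
```

```text
scene [254 193  30  15 155] [269.29032258 201.40645161]
side [310 178  30  19 140] [324.95 188.7 ]
```

View pics/scene0c.png

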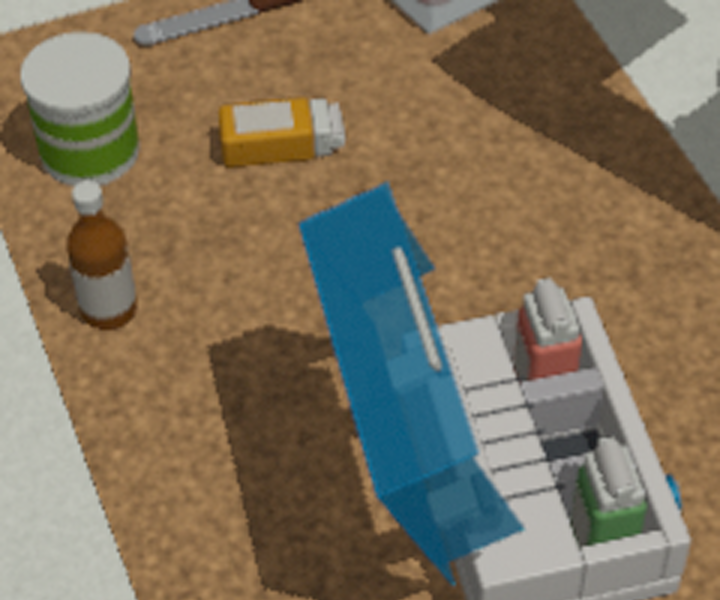

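View pics/side0c.png

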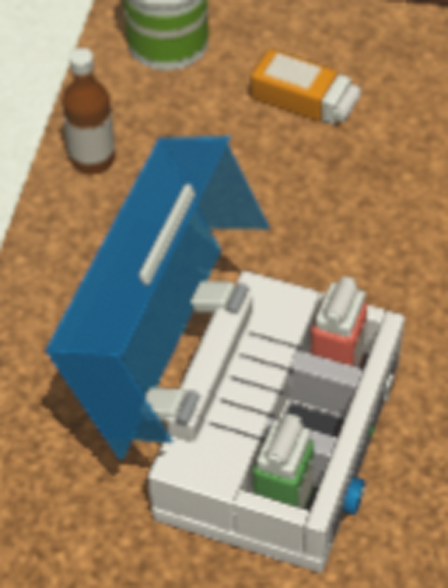

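Run:
```python
from h import *
np.set_printoptions(precision=4,suppress=True)
cs=calibration('scene');cd=calibration('side')
S=lambda pts:[(180+x/3-.33,160+y/3-.33) for x,y in pts]
D=lambda pts:[(220+x/2.8-.33,160+y/2.8-.33) for x,y in pts]
for nm,a,b,z in [('cart top',[(221,104),(311,98),(313,134),(222,139)],[(267,53),(339,72),(328,93),(253,80)],.043),
 ('warmer front rim pinkend, greenend',[(590,298),(688,542)],[(402,317),(329,545)],.085),
 ('warmer deck rear? green end rear',[(460,568)],[(153,482)],.085),
 ('empty compartment dark plate',[(570,445)],[(318,418)],.033),
 ('pink top',[(549,293)],[(346,291)],.145),('green top',[(611,455)],[(284,436)],.145),
 ('hood edge ends',[(301,225),(380,498)],[(160,140),(52,352)],.233),
 ('bottle top',[(87,190)],[(82,56)],.15)]:
    print(nm);A=S(a);B=D(b)
    print(' scene',onz(cs,A,z)[:,:2].tolist());print(' side',onz(cd,B,z)[:,:2].tolist())
    for u,v in zip(A,B):
        p,e=tri(cs,u,cd,v);print('  tri',p,e)
# mat corners
print(onz(cs,[(160,178),(547,408)],.003))
```

```text
cart top
 scene [[0.6095175012283365, -0.2952656642711009], [0.5317285976969359, -0.27102984948554587], [0.5464630170854528, -0.22802532173752876], [0.6231936358243172, -0.25346190853906925]]
 side [[0.6123562508651101, -0.28747803218968815], [0.5326109528546104, -0.2737781438141329], [0.5391060958153224, -0.24116159326605513], [0.6193808740965341, -0.24509157553544902]]
  tri [ 0.6116 -0.2861  0.0484] 0.005655532014887955
  tri [ 0.5323 -0.2699  0.0455] 0.001901666978437967
  tri [ 0.5407 -0.2469  0.0298] 0.010085341145404558
  tri [ 0.6214 -0.2584  0.0334] 0.005850039747096198
warmer front rim pinkend, greenend
 scene [[0.4228932929096951, 0.06340627067105398], [0.4598129294847445, 0.28948358838925503]]
 side [[0.424459349132699, 0.06215435075501319], [0.4523547868055997, 0.29927938503655294]]
  tri [0.4244 0.0654 0.0887] 0.0008572303573431457
  tri [0.453  0.2846 0.0657] 0.007789207319356653
warmer deck rear? green end rear
 scene [[0.6180589879988302, 0.24564752642873244]]
 side [[0.6049785516039199, 0.2684882328658563]]
  tri [0.6111 0.2389 0.0516] 0.01886172478600358
empty comp
[... 308 characters left out ...]
00040731843807090013
green top
 scene [[0.5000939026053199, 0.2357153217727358]]
 side [[0.5003703872658161, 0.2414129829404862]]
  tri [0.5004 0.2378 0.1438] 0.004875904617797984
hood edge ends
 scene [[0.6478191962263, 0.026167873929859864], [0.6834467559361522, 0.25734628026185424]]
 side [[0.647978255156409, 0.02436667940621806], [0.6799312866368177, 0.25464235623416]]
  tri [0.6478 0.0257 0.2335] 0.0013499229967023978
  tri [0.6816 0.2522 0.2268] 0.0026867915945539395
bottle top
 scene [[0.7663321234079998, -0.14163227123404853]]
 side [[0.7680634732660965, -0.14253122416070907]]
  tri [ 0.7668 -0.1387  0.1536] 0.0005411327097512165
[[ 0.8249 -0.501   0.003 ]
 [ 0.236   0.5107  0.003 ]]
```

Run:
```python
from h import *
np.set_printoptions(precision=4,suppress=True)
s=read_state();print(s['t']);Rt=R.from_rotvec(s['orientation']);print(Rt.as_matrix())
c=calibration('wrist');print('cam off in tool',Rt.inv().apply(c['xyz']-s['tool_pos']), Rt.inv().apply(R.from_rotvec(c['attitude']).as_matrix().T))
for a in (10,14,18):
    a=np.radians(a) # roller dir angle from -x toward +y
    ax=np.array([-np.cos(a),np.sin(a),0]); 
    # tool y should be opposite/along such that camera outward (+x side)
    z=np.array([0,0,-1.]); 
    for sg in(1,-1):
        y=sg*ax; x=np.cross(y,z); M=R.from_matrix(np.c_[x,y,z]); print(sg,(M*Rt.inv()).as_rotvec(degrees=True))
```

```text
0.15
[[ 0.4401 -0.8979 -0.0005]
 [-0.8979 -0.4401  0.0013]
 [-0.0014 -0.0001 -1.    ]]
cam off in tool [ 0.0003 -0.0736 -0.149 ] [[ 1.     -0.0004 -0.0009]
 [ 0.0002  0.9637 -0.2671]
 [ 0.001   0.2671  0.9637]]
1 [ -0.0817  -0.0056 -36.1126]
-1 [  0.0073  -0.1061 143.8874]
1 [ -0.0822  -0.0028 -40.1126]
-1 [  0.0035  -0.1046 139.8874]
1 [ -0.0826   0.0001 -44.1126]
-1 [ -0.0001  -0.1031 135.8874]
```

Emit:
carry_out(steps=[{"xyz": [2.5, 3.4, 0], "rot": [0, 0, -5]}, {"xyz": [5.1, 6.7, 0], "rot": [0, 0, -10]}, {"xyz": [7.7, 10, 0], "rot": [0, 0, -15]}, {"xyz": [10.3, 13.4, 0], "rot": [0, 0, -20]}, {"xyz": [12.9, 16.8, 0], "rot": [0, 0, -25]}, {"xyz": [15.5, 20.2, 0], "rot": [0, 0, -30]}, {"xyz": [18, 23.6, 0], "rot": [0, 0, -35]}, {"xyz": [20.6, 27, 0], "rot": [0, 0, -40]}, {"xyz": [20.6, 27, 0], "rot": [0, 0, -40]}, {"xyz": [20.6, 27, 0], "rot": [0, 0, -40]}])

```text
t: 1.15
tool_pos: [0.4704, -0.2679, 0.2353]
orientation: [1.941, -2.47, -0.001]
force: [-0.6, 0.3, -0.5]
opening: 0.0928
```

Run:
```python
from h import *
np.set_printoptions(precision=4,suppress=True)
s=read_state();print(s['t'],s['q'],s['tool_pos'],R.from_rotvec(s['orientation']).as_matrix())
shot('wrist','w1')
```

```text
1.15 [-0.6123 -0.0275  1.6521 -0.0003  1.5176  1.1975] [ 0.4704 -0.2679  0.2353] [[-0.2367 -0.9716 -0.0006]
 [-0.9716  0.2367  0.0001]
 [ 0.0001  0.0006 -1.    ]]
```

View pics/w1.png

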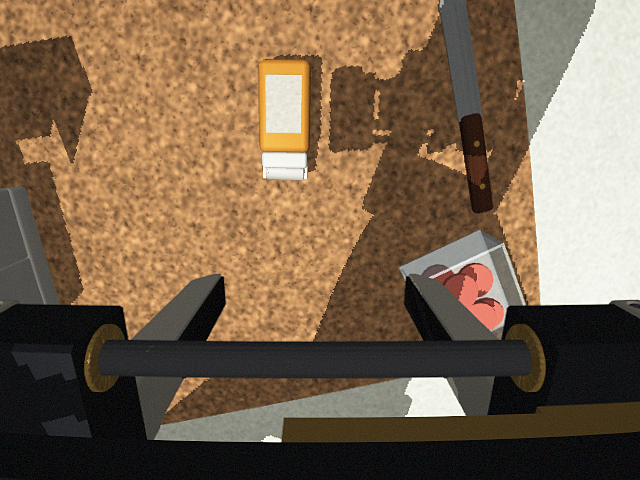

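The cartridge shows upright in the wrist view: body at (259–309, 59–152), roller head below it down to y≈180, almost aligned with the tool. Next I'll cast the corners onto z = 0.043.

Run:
```python
from h import *
np.set_printoptions(precision=4,suppress=True)
c=calibration('wrist');im=cv2.imread('pics/w1.png')
hsv=cv2.cvtColor(im,cv2.COLOR_BGR2HSV)
m=cv2.inRange(hsv,(14,170,120),(26,255,255));m=cv2.morphologyEx(m,cv2.MORPH_OPEN,np.ones((5,5)))
k,l,st,ce=cv2.connectedComponentsWithStats(m)
for i in range(1,k):
    if st[i,4]>300:print(st[i],ce[i])
m[:40]=0;m[170:]=0;m[:,:240]=0;m[:,330:]=0
ct=max(cv2.findContours(m,0,2)[0],key=cv2.contourArea);r=cv2.minAreaRect(ct);b=cv2.boxPoints(r);print(r);
P=onz(c,b,.043);print(P);print(P.mean(0),np.linalg.norm(np.diff(np.r_[P,P[:1]],axis=0),axis=1))
h=onz(c,[(285,181),(284,60)],.03);print(h)
x,y,w,hh=cv2.boundingRect(ct)
cv2.imwrite('pics/w1c.png',cv2.resize(im[40:200,220:350],None,fx=3.5,fy=3.5,interpolation=cv2.INTER_CUBIC))
```

```text
[ 258   59   51   93 2196] [285.2964 103.5027]
((283.0, 105.0), (92.0, 50.0), 90.0)
[[ 0.6236 -0.255   0.043 ]
 [ 0.6127 -0.2987  0.043 ]
 [ 0.5341 -0.2791  0.043 ]
 [ 0.5455 -0.2329  0.043 ]]
[ 0.5789 -0.2664  0.043 ] [0.045  0.081  0.0476 0.0812]
[[ 0.5107 -0.2491  0.03  ]
 [ 0.6199 -0.2772  0.03  ]]
```

View pics/w1c.png

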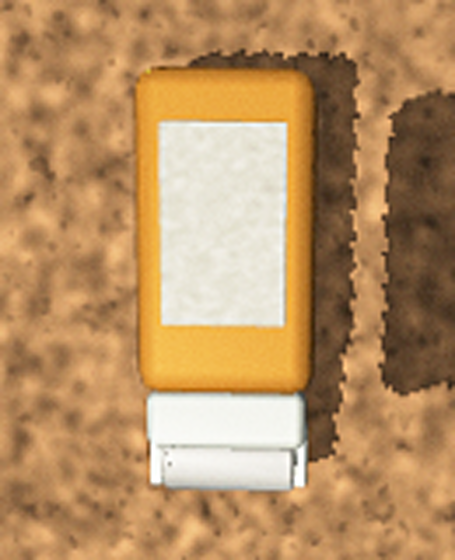

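```bash
cat >> h.py <<'E'
np.set_printoptions(precision=4,suppress=True)
def tool(d_az_deg,tilt_deg):
    """tool y = horizontal dir at azimuth (tool down), then tilt: +tilt moves z_t away from tool-y side"""
    a=np.radians(d_az_deg);t=np.radians(tilt_deg)
    y0=np.array([np.cos(a),np.sin(a),0]);z0=np.array([0,0,-1.]);x=np.cross(y0,z0)
    z=np.cos(t)*z0-np.sin(t)*y0; y=np.cross(z,x); return R.from_matrix(np.c_[x,y,z])
def rel(p,Rg,s=None):
    s=s or read_state(); R0=R.from_rotvec(s['orientation'])
    return (np.array(p)-s['tool_pos'])*100,(Rg*R0.inv()).as_rotvec(degrees=True)
E
python3 - <<'E'
from h import *
T=tool(180-14.5,35);z=T.as_matrix()[:,2];print(T.as_matrix())
G=np.array([.571,-.2645,.028])
for back in(.1,0): print(rel(G+(.002-back)*z,T))
E
```

```text
[[-0.2504 -0.7931  0.5553]
 [-0.9681  0.2051 -0.1436]
 [-0.     -0.5736 -0.8192]]
(array([  4.6702,   1.8366, -12.7062]), array([ -8.5443, -33.9824,  -0.7035]))
(array([ 10.2233,   0.4005, -20.8978]), array([ -8.5443, -33.9824,  -0.7035]))
```

Emit:
carry_out(steps=[{"xyz": [1, 0.4, -2.5], "rot": [-1.7, -6.8, -0.1]}, {"xyz": [1.9, 0.7, -5.1], "rot": [-3.4, -13.6, -0.3]}, {"xyz": [2.8, 1.1, -7.6], "rot": [-5.1, -20.4, -0.4]}, {"xyz": [3.7, 1.5, -10.1], "rot": [-6.8, -27.2, -0.6]}, {"xyz": [4.7, 1.8, -12.7], "rot": [-8.5, -34, -0.7]}, {"xyz": [4.7, 1.8, -12.7], "rot": [-8.5, -34, -0.7]}, {"xyz": [4.7, 1.8, -12.7], "rot": [-8.5, -34, -0.7]}])

```text
t: 1.9
tool_pos: [0.5155, -0.2512, 0.108]
orientation: [-1.644, 2.131, -0.664]
force: [0.4, -0.2, 1.2]
opening: 0.0928
```

Run:
```python
from h import *
s=read_state();print(s['t'],s['q'],s['tool_pos'],s['force'])
T=tool(180-14.5,35);z=T.as_matrix()[:,2]
G=np.array([.571,-.2645,.028]);print(rel(G+.002*z,T,s))
shot('wrist','w2')
```

```text
1.9 [-0.7011 -0.3306  2.2826  0.4092  0.6726  0.8713] [ 0.5155 -0.2512  0.108 ] [ 0.3926 -0.1581  1.2154]
(array([ 5.6582, -1.3552, -8.1653]), array([-0.2258, -0.1917,  0.1393]))
```

View pics/w2.png

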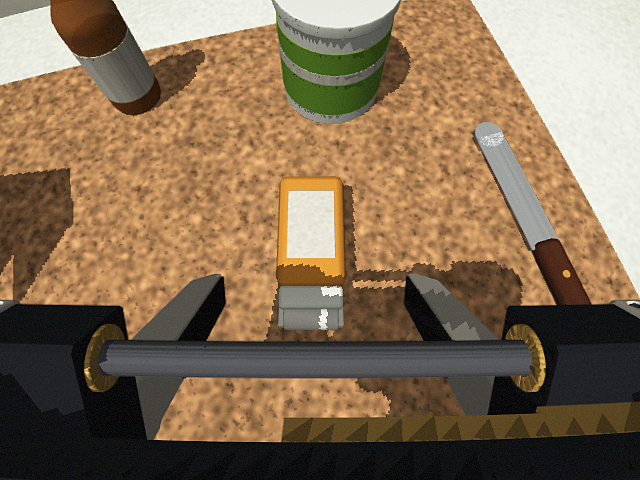

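Emit:
carry_out(steps=[{"xyz": [1.5, -0.4, -2.1], "rot": [0, 0, 0]}, {"xyz": [2.9, -0.7, -4.2], "rot": [0, 0, 0]}, {"xyz": [4.1, -1, -5.9], "rot": [0, 0, 0]}, {"xyz": [5, -1.2, -7.2], "rot": [0, 0, 0]}, {"xyz": [5.6, -1.3, -8.1], "rot": [0, 0, 0]}, {"xyz": [5.6, -1.3, -8.1], "rot": [0, 0, 0]}, {"xyz": [5.6, -1.3, -8.1], "rot": [0, 0, 0]}])

```text
t: 2.65
tool_pos: [0.576, -0.2657, 0.0311]
orientation: [-1.643, 2.123, -0.674]
force: [-0.2, 1.0, 0.2]
opening: 0.0927
```

Emit:
carry_out(steps=[{"xyz": [0, 0, 0], "rot": [0, 0, 0]}, {"xyz": [0, 0, 0], "rot": [0, 0, 0]}, {"xyz": [0, 0, 0], "rot": [0, 0, 0]}], grip=0.6, force=20)

```text
t: 2.95
tool_pos: [0.5735, -0.2641, 0.0286]
orientation: [-1.643, 2.126, -0.671]
force: [0.6, -0.4, 0.4]
opening: 0.0736
```

Run:
```python
from h import *
s=read_state();print(s['t'],s['q'],s['tool_pos'],s['force'],s['opening'])
shot('wrist','w3')
```

```text
2.95 [-0.6377  0.0116  2.1601  0.5251  0.4464  0.7713] [ 0.5735 -0.2641  0.0286] [ 0.6331 -0.4122  0.4268] 0.07355741153191651
```

View pics/w3.png

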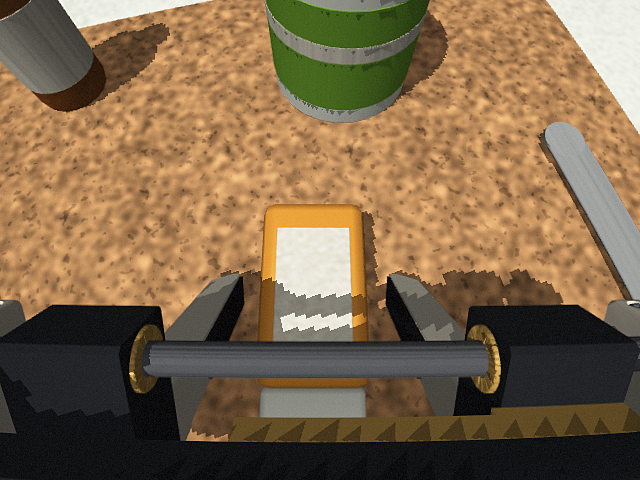

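Cartridge sits centred between the fingers (body x 262–368, jaws 244 and 388). Closing.

Emit:
carry_out(steps=[{"xyz": [0, 0, 0], "rot": [0, 0, 0]}, {"xyz": [0, 0, 0], "rot": [0, 0, 0]}, {"xyz": [0, 0, 0], "rot": [0, 0, 0]}, {"xyz": [0, 0, 0], "rot": [0, 0, 0]}, {"xyz": [0, 0, 0], "rot": [0, 0, 0]}], grip=0.48, force=20)

```text
t: 3.5
tool_pos: [0.573, -0.2637, 0.0276]
orientation: [-1.643, 2.126, -0.669]
force: [-3.5, 1.2, 3.1]
opening: 0.0477
```

Run:
```python
from h import *
s=read_state();print(s['t'],s['q'],s['tool_pos'],s['force'],s['opening'])
```

```text
3.5 [-0.6375  0.0128  2.1606  0.5256  0.446   0.771 ] [ 0.573  -0.2637  0.0276] [-3.4771  1.1957  3.1029] 0.047738376575450325
```

Run:
```python
from h import *
s=read_state()
R0=R.from_rotvec(s['orientation']);z0=R0.as_matrix()[:,2];G0=s['tool_pos']-.002*z0
Gt=np.array([.47,-.17,.14])
def row(G,T):
    d,r=rel(G+.002*T.as_matrix()[:,2],T,s);print(d.round(1),r.round(1))
for i in range(1,8):
    f=i/14
    T=tool(165.5-4.5*f,35-90*f); G=G0+[0,0,.06]+(Gt-G0-[0,0,.06])*(i/7)
    row(G,T)
```

```text
[-1.5  1.3  6.7] [ 1.5  6.3 -0.2]
[-3.   2.7  7.4] [ 3.2 12.5 -0.6]
[-4.4  4.   8.1] [ 4.9 18.7 -0.9]
[-5.9  5.4  8.9] [ 6.6 24.9 -1.2]
[-7.4  6.7  9.6] [ 8.4 31.1 -1.5]
[-8.9  8.  10.3] [10.2 37.2 -1.7]
[-10.3   9.4  11. ] [12.  43.4 -2. ]
```

Emit:
carry_out(steps=[{"xyz": [0, 0, 0.5], "rot": [0, 0, 0]}, {"xyz": [0, 0, 1.8], "rot": [0, 0, 0]}, {"xyz": [0, 0, 3.6], "rot": [0, 0, 0]}, {"xyz": [-0.5, 0.5, 5.2], "rot": [0, 0, 0]}, {"xyz": [-1.5, 1.3, 6.7], "rot": [1.5, 6.3, -0.2]}, {"xyz": [-3, 2.7, 7.4], "rot": [3.2, 12.5, -0.6]}, {"xyz": [-4.4, 4, 8.1], "rot": [4.9, 18.7, -0.9]}, {"xyz": [-5.9, 5.4, 8.9], "rot": [6.6, 24.9, -1.2]}, {"xyz": [-7.4, 6.7, 9.6], "rot": [8.4, 31.1, -1.5]}, {"xyz": [-8.9, 8, 10.3], "rot": [10.2, 37.2, -1.7]}])

```text
t: 4.5
tool_pos: [0.4838, -0.1835, 0.132]
orientation: [1.857, -2.484, -0.079]
force: [0.5, 0.6, -2.7]
opening: 0.0478
```

Run:
```python
from h import *
s=read_state();print(s['t'],s['q'],s['tool_pos'],s['force'],s['opening'])
R0=R.from_rotvec(s['orientation']);z0=R0.as_matrix()[:,2];print(z0,R0.as_matrix()[:,0])
G0=s['tool_pos']-.002*z0
Gt=np.array([.47,-.17,.14]);t0=np.degrees(np.arccos(-z0[2]));print(t0)
for i in range(1,9):
    f=i/8
    T=tool(163.5-2.5*f,-3-52*f);G=G0+(Gt-G0)*min(1,i/3)
    d,r=rel(G+.002*T.as_matrix()[:,2],T,s);print(d.round(1),r.round(1))
shot('side','s4')
im=cv2.imread('pics/s4.png')
cv2.imwrite('pics/s4c.png',cv2.resize(im[100:340,250:490],None,fx=2.5,fy=2.5))
```

```text
4.5 [-0.4535  0.0454  1.7726 -0.0119  1.3873  1.4066] [ 0.4838 -0.1835  0.132 ] [ 0.452   0.6387 -2.6934] 0.04775980733045007
[-0.0623  0.0173 -0.9979] [-0.2828 -0.9592  0.001 ]
3.706066154150576
[-0.5  0.5  0.2] [ 1.7  5.5 -0.4]
[-1.   0.9  0.4] [ 3.6 11.8 -0.7]
[-1.5  1.4  0.6] [ 5.5 18.  -1. ]
[-1.5  1.4  0.6] [ 7.5 24.2 -1.3]
[-1.5  1.4  0.6] [ 9.5 30.3 -1.6]
[-1.5  1.4  0.7] [11.5 36.5 -1.9]
[-1.5  1.4  0.7] [13.6 42.7 -2.2]
[-1.5  1.4  0.7] [15.7 48.9 -2.4]
```

View pics/s4c.png

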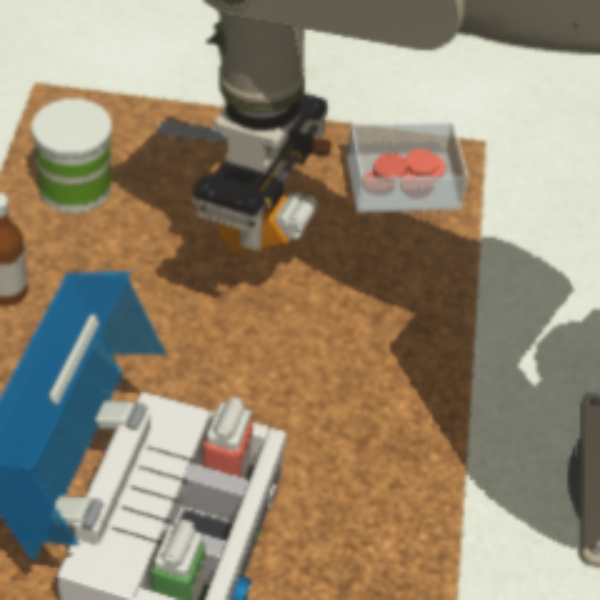

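The cartridge is held and its roller end is already turning up, with the tool at about −4° tilt. Continuing the turn to −55°.

Emit:
carry_out(steps=[{"xyz": [-0.5, 0.5, 0.2], "rot": [1.7, 5.5, -0.4]}, {"xyz": [-1, 0.9, 0.4], "rot": [3.6, 11.8, -0.7]}, {"xyz": [-1.5, 1.4, 0.6], "rot": [5.5, 18, -1]}, {"xyz": [-1.5, 1.4, 0.6], "rot": [7.5, 24.2, -1.3]}, {"xyz": [-1.5, 1.4, 0.6], "rot": [9.5, 30.3, -1.6]}, {"xyz": [-1.5, 1.4, 0.7], "rot": [11.5, 36.5, -1.9]}, {"xyz": [-1.5, 1.4, 0.7], "rot": [13.6, 42.7, -2.2]}, {"xyz": [-1.5, 1.4, 0.7], "rot": [15.7, 48.9, -2.4]}, {"xyz": [-1.5, 1.4, 0.7], "rot": [15.7, 48.9, -2.4]}, {"xyz": [-1.5, 1.4, 0.7], "rot": [15.7, 48.9, -2.4]}])

```text
t: 5.55
tool_pos: [0.4689, -0.1699, 0.1354]
orientation: [1.392, -1.951, -1.014]
force: [-0.2, 0.3, -1.4]
opening: 0.0479
```

Run:
```python
from h import *
s=read_state();print(s['t'],s['q'],s['tool_pos'],s['force'],s['opening'])
R0=R.from_rotvec(s['orientation']);z0=R0.as_matrix()[:,2];print(R0.as_matrix(),np.degrees(np.arccos(-z0[2])))
for n in('side','scene'):
    c,im=shot(n,n+'5');u=proj(c,s['tool_pos'])[0].astype(int);print(u)
    cv2.imwrite(f'pics/{n}5c.png',cv2.resize(im[max(0,u[1]-70):u[1]+70,u[0]-70:u[0]+70],None,fx=4,fy=4,interpolation=cv2.INTER_CUBIC))
```

```text
5.55 [-0.407   0.8561  1.0039 -0.0761  2.2356  1.4787] [ 0.4689 -0.1699  0.1354] [-0.2412  0.3491 -1.3531] 0.04789129887221715
[[-0.3261 -0.5453 -0.7722]
 [-0.9453  0.1861  0.2677]
 [-0.0022  0.8173 -0.5762]] 54.81929654448486
[359 191]
[319 185]
```

View pics/side5c.png

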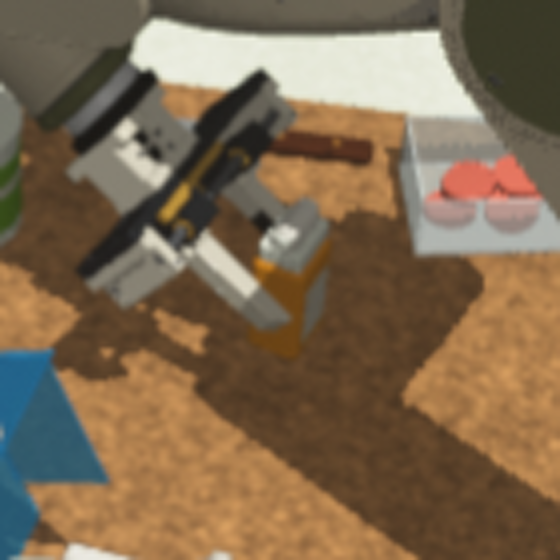

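View pics/scene5c.png

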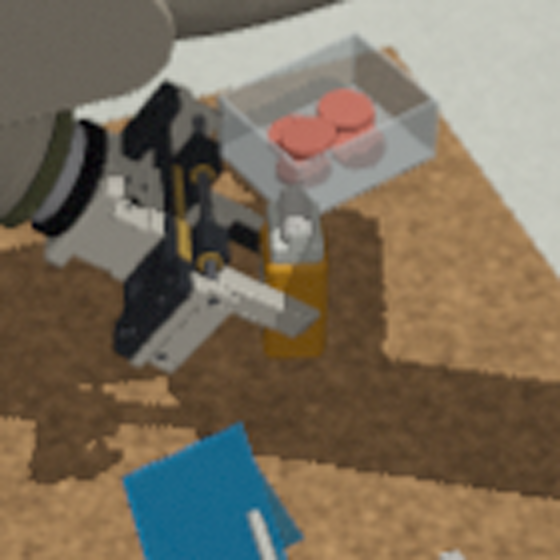

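Upright in both views with the roller up. Lowering to about 5 mm above the mat.

Emit:
carry_out(steps=[{"xyz": [0, 0, -1.5], "rot": [0, 0, 0]}, {"xyz": [0, 0, -3.2], "rot": [0, 0, 0]}, {"xyz": [0, 0, -4.9], "rot": [0, 0, 0]}, {"xyz": [0, 0, -6.3], "rot": [0, 0, 0]}, {"xyz": [0, 0, -7.2], "rot": [0, 0, 0]}, {"xyz": [0, 0, -7.8], "rot": [0, 0, 0]}, {"xyz": [0, 0, -7.8], "rot": [0, 0, 0]}, {"xyz": [0, 0, -7.8], "rot": [0, 0, 0]}, {"xyz": [0, 0, -7.8], "rot": [0, 0, 0]}])

```text
t: 6.55
tool_pos: [0.4696, -0.1699, 0.0603]
orientation: [1.392, -1.951, -1.013]
force: [-0.2, -0.2, -1.3]
opening: 0.0481
```

Run:
```python
from h import *
s=read_state();print(s['t'],s['q'],s['tool_pos'],s['force'],s['opening'])
for n in('side','scene'):
    c,im=shot(n,n+'6');u=proj(c,s['tool_pos'])[0].astype(int);print(u)
    cv2.imwrite(f'pics/{n}6c.png',cv2.resize(im[max(0,u[1]-50):u[1]+50,u[0]-50:u[0]+50],None,fx=5,fy=5,interpolation=cv2.INTER_CUBIC))
a,b=[cv2.imread(f'pics/{n}6c.png') for n in('side','scene')];
cv2.imwrite('pics/both6.png',cv2.resize(np.hstack([a,b]),(800,400)))
```

```text
6.55 [-0.4066  0.956   0.9959 -0.0713  2.1439  1.4876] [ 0.4696 -0.1699  0.0603] [-0.1947 -0.214  -1.2685] 0.04812676535476938
[357 209]
[319 206]
```

View pics/both6.png

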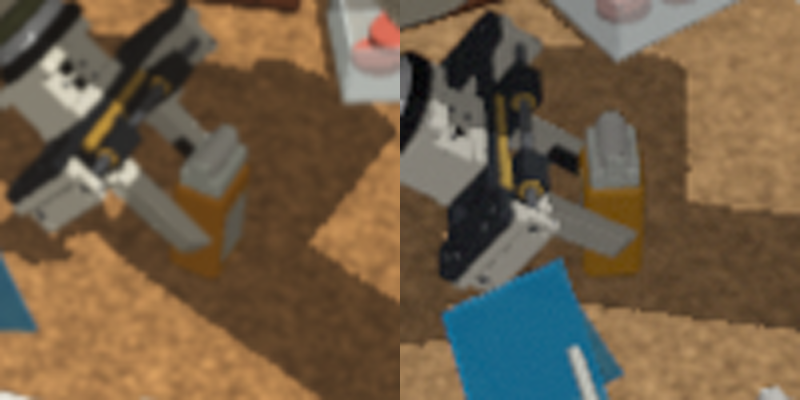

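Both views show the cartridge still upright between the jaws, its base just above the mat (estimate 8.8 mm). Continuing down slowly.

Emit:
carry_out(steps=[{"xyz": [0, 0, -0.2], "rot": [0, 0, 0]}, {"xyz": [0, 0, -0.4], "rot": [0, 0, 0]}, {"xyz": [0, 0, -0.5], "rot": [0, 0, 0]}, {"xyz": [0, 0, -0.55], "rot": [0, 0, 0]}, {"xyz": [0, 0, -0.6], "rot": [0, 0, 0]}, {"xyz": [0, 0, -0.6], "rot": [0, 0, 0]}, {"xyz": [0, 0, -0.6], "rot": [0, 0, 0]}])

```text
t: 7.35
tool_pos: [0.4691, -0.1698, 0.0537]
orientation: [1.392, -1.95, -1.014]
force: [0.3, -0.8, -1.6]
opening: 0.0479
```

Emit:
carry_out(steps=[{"xyz": [0, 0, -0.05], "rot": [0, 0, 0]}, {"xyz": [0, 0, -0.1], "rot": [0, 0, 0]}, {"xyz": [0, 0, -0.1], "rot": [0, 0, 0]}])

```text
t: 7.65
tool_pos: [0.4691, -0.1697, 0.0526]
orientation: [1.392, -1.95, -1.014]
force: [0.2, -0.2, -2.2]
opening: 0.0479
```

Emit:
carry_out(steps=[{"xyz": [0, 0, -0.05], "rot": [0, 0, 0]}, {"xyz": [0, 0, -0.1], "rot": [0, 0, 0]}, {"xyz": [0, 0, -0.1], "rot": [0, 0, 0]}])

```text
t: 7.95
tool_pos: [0.4692, -0.1697, 0.0519]
orientation: [1.392, -1.95, -1.014]
force: [0.2, -0.3, 0.3]
opening: 0.0478
```

Emit:
carry_out(steps=[{"xyz": [0, 0, -0.03], "rot": [0, 0, 0]}, {"xyz": [0, 0, -0.06], "rot": [0, 0, 0]}, {"xyz": [0, 0, -0.06], "rot": [0, 0, 0]}])

```text
t: 8.25
tool_pos: [0.4692, -0.1698, 0.0519]
orientation: [1.391, -1.95, -1.014]
force: [0.7, 0.6, 4.7]
opening: 0.0474
```

Run:
```python
from h import *
s=read_state();print(s['t'],s['q'],s['tool_pos'],s['force'],s['wrist_torque'],s['opening'])
R0=R.from_rotvec(s['orientation']);print(R0.as_matrix())
for n in('side','scene'):
    c,im=shot(n,n+'7');u=proj(c,s['tool_pos'])[0].astype(int);print(u)
    cv2.imwrite(f'pics/{n}7c.png',cv2.resize(im[max(0,u[1]-50):u[1]+50,u[0]-50:u[0]+50],None,fx=5,fy=5,interpolation=cv2.INTER_CUBIC))
a,b=[cv2.imread(f'pics/{n}7c.png') for n in('side','scene')];
cv2.imwrite('pics/both7.png',cv2.resize(np.hstack([a,b]),(800,400)))
```

```text
8.25 [-0.4066  0.9685  0.9936 -0.0709  2.1351  1.4885] [ 0.4692 -0.1698  0.0519] [0.7486 0.618  4.7376] [ 0.1314  0.3684 -0.0691] 0.047398474253889
[[-0.326  -0.5442 -0.773 ]
 [-0.9454  0.1861  0.2677]
 [-0.0018  0.8181 -0.5751]]
[357 211]
[319 208]
```

View pics/both7.png

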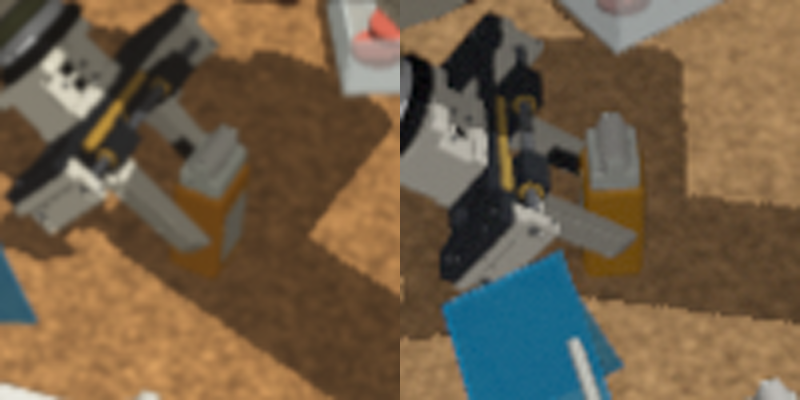

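Contact is about 6 N (4.7 N net), at the predicted height. Releasing.

Emit:
carry_out(steps=[{"xyz": [0, 0, 0], "rot": [0, 0, 0]}, {"xyz": [0, 0, 0], "rot": [0, 0, 0]}, {"xyz": [0, 0, 0], "rot": [0, 0, 0]}, {"xyz": [0, 0, 0], "rot": [0, 0, 0]}, {"xyz": [0, 0, 0], "rot": [0, 0, 0]}], grip=0.85)

```text
t: 8.85
tool_pos: [0.4691, -0.1697, 0.0509]
orientation: [1.392, -1.95, -1.014]
force: [-0.2, 0.5, -0.4]
opening: 0.0781
```

Run:
```python
from h import *
s=read_state();print(s['t'],s['tool_pos'],s['force'],s['opening'])
for n in('side','scene'):
    c,im=shot(n,n+'8');u=[(357,211),(319,208)][n=='scene']
    cv2.imwrite(f'pics/{n}8c.png',cv2.resize(im[max(0,u[1]-50):u[1]+50,u[0]-50:u[0]+50],None,fx=5,fy=5,interpolation=cv2.INTER_CUBIC))
a,b=[cv2.imread(f'pics/{n}8c.png') for n in('side','scene')];
cv2.imwrite('pics/both8.png',cv2.resize(np.hstack([a,b]),(800,400)))
```

```text
8.85 [ 0.4691 -0.1697  0.0509] [-0.2219  0.4733 -0.4445] 0.07810557044195705
```

View pics/both8.png

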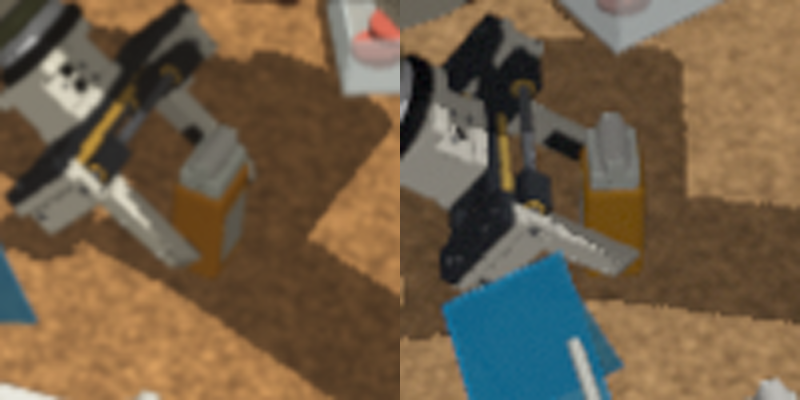

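It stands free. Backing out along the tool axis, then turning the tool down for a look from above.

Emit:
carry_out(steps=[{"xyz": [1.5, -0.5, 1.1], "rot": [0, 0, 0]}, {"xyz": [4, -1.4, 3], "rot": [0, 0, 0]}, {"xyz": [7, -2.4, 5.2], "rot": [0, 0, 0]}, {"xyz": [9.3, -3.2, 8], "rot": [0, 0, 0]}, {"xyz": [9, -3, 12], "rot": [0, 0, 0]}, {"xyz": [8, -2.5, 16], "rot": [-2.5, -7.5, 0]}, {"xyz": [6, -2, 19], "rot": [-5, -15, 0]}, {"xyz": [3, -1, 21], "rot": [-7.5, -22.5, 0]}, {"xyz": [0, 0, 21], "rot": [-10, -30, 0]}, {"xyz": [-2, 0.6, 21], "rot": [-12.5, -37.5, 0]}])

```text
t: 9.95
tool_pos: [0.4657, -0.1696, 0.2634]
orientation: [1.635, -2.283, -0.572]
force: [0.4, 0.4, 2.1]
opening: 0.0787
```

Run:
```python
from h import *
s=read_state();print(s['t'],s['q'],s['tool_pos'],s['force'],s['opening'])
print(rel((.395,-.145,.26),tool(161,0)))
```

```text
9.95 [-0.4246  0.3091  1.309  -0.0426  2.0081  1.4656] [ 0.4657 -0.1696  0.2634] [0.4403 0.4494 2.1396] 0.07870548252049366
(array([-7.0747,  2.4614, -0.3366]), array([ -9.3949, -26.2313,  -0.2115]))
```

Emit:
carry_out(steps=[{"xyz": [-2.7, 1, 0], "rot": [-2.7, -7.2, 0]}, {"xyz": [-5.4, 1.9, 0], "rot": [-5.4, -14.4, 0]}, {"xyz": [-5.4, 1.9, 0], "rot": [-5.4, -14.4, 0]}, {"xyz": [-5.4, 1.9, 0], "rot": [-5.4, -14.4, 0]}, {"xyz": [-5.4, 1.9, 0], "rot": [-5.4, -14.4, 0]}])

```text
t: 10.45
tool_pos: [0.4121, -0.1507, 0.2624]
orientation: [1.744, -2.438, -0.274]
force: [0.2, 0.1, -0.1]
opening: 0.079
```

Run:
```python
from h import *
s=read_state();print(s['t'],s['q'],s['tool_pos'],s['force'],s['opening'])
print(rel((.395,-.145,.26),tool(161,0)))
c,im=shot('wrist','w9');np.save('w9.npy',np.r_[c['xyz'],c['attitude']])
P=np.array([.465,-.168,0]);print(proj(c,[P+[0,0,.003],P+[0,0,.087],P+[0,0,.115]]))
```

```text
10.45 [-0.4453 -0.0967  1.6857 -0.0275  1.7757  1.4519] [ 0.4121 -0.1507  0.2624] [ 0.237   0.1208 -0.1065] 0.07899187587855516
(array([-1.7062,  0.5714, -0.2414]), array([ -4.1158, -12.2018,  -0.1467]))
[[312.7224 104.0287]
 [312.4055 117.4586]
 [312.2607 123.6099]]
```

View pics/w9.png

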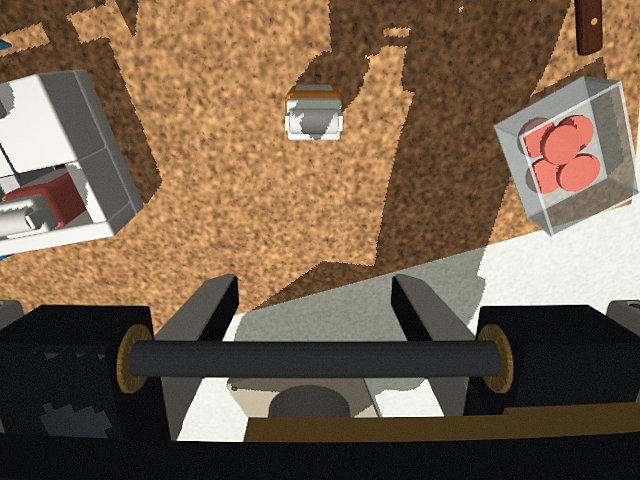

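Run:
```python
from h import *
im=cv2.imread('pics/w9.png')
cv2.imwrite('pics/w9c.png',cv2.resize(im[70:160,265:365],None,fx=6,fy=6,interpolation=cv2.INTER_CUBIC))
```

```text
(no output)
```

View pics/w9c.png

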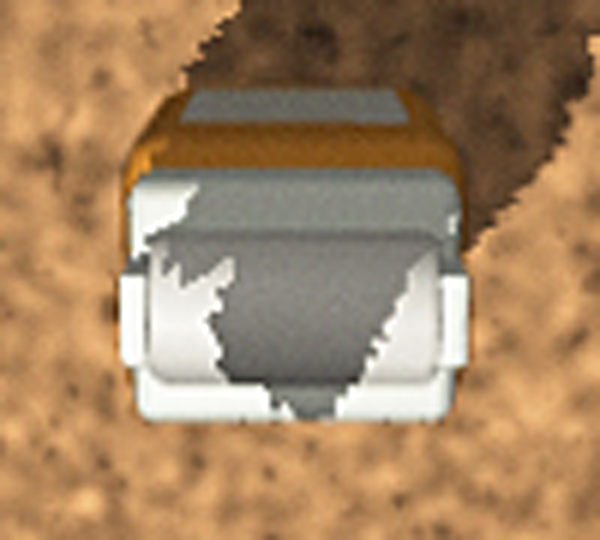

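Run:
```python
from h import *
a=np.load('w9.npy');c=calibration('wrist');c['xyz'],c['attitude']=a[:3],a[3:]
print(onz(c,[(314,122.6),(285.2,122.6),(343,122.6)],.113))
s=read_state();C=onz(c,[(314,122.6)],.113)[0]
print(rel((C[0],C[1],.16),tool(161,0)),rel((C[0],C[1],.077),tool(161,0)))
```

```text
[[ 0.4649 -0.1694  0.113 ]
 [ 0.4722 -0.1484  0.113 ]
 [ 0.4578 -0.1906  0.113 ]]
(array([  5.2498,  -1.8511, -10.2018]), array([ -4.1403, -12.2554,  -0.1515])) (array([  5.2498,  -1.8511, -18.5018]), array([ -4.1403, -12.2554,  -0.1515]))
```

Emit:
carry_out(steps=[{"xyz": [1, -0.4, -1], "rot": [-1.4, -4.1, 0]}, {"xyz": [3.5, -1.2, -3.5], "rot": [-2.8, -8.2, -0.1]}, {"xyz": [5.2, -1.9, -6.5], "rot": [-4.1, -12.3, -0.2]}, {"xyz": [5.2, -1.9, -9], "rot": [-4.1, -12.3, -0.2]}, {"xyz": [5.2, -1.9, -10], "rot": [-4.1, -12.3, -0.2]}, {"xyz": [5.2, -1.9, -10], "rot": [-4.1, -12.3, -0.2]}, {"xyz": [5.2, -1.9, -10], "rot": [-4.1, -12.3, -0.2]}, {"xyz": [5.2, -1.9, -10], "rot": [-4.1, -12.3, -0.2]}])

```text
t: 11.3
tool_pos: [0.4651, -0.1702, 0.1633]
orientation: [-1.822, 2.556, -0.003]
force: [-0.5, -0.8, 0.9]
opening: 0.0791
```

Run:
```python
from h import *
s=read_state();print(s['t'],s['q'],s['tool_pos'],s['force'],s['opening'])
print(rel((.4649,-.1690,.077),tool(161,0)))
shot('wrist','w10')
```

```text
11.3 [-0.4551 -0.1126  1.8661  0.0011  1.3853  1.4477] [ 0.4651 -0.1702  0.1633] [-0.4537 -0.7587  0.8615] 0.07907927771004225
(array([-0.018 ,  0.1161, -8.6289]), array([0.0147, 0.1715, 0.0351]))
```

View pics/w10.png

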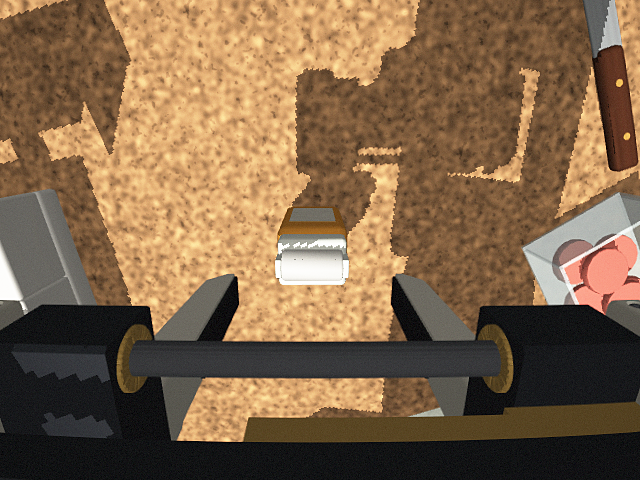

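Cartridge centred at x≈312, jaws centred at x≈314. Descending.

Emit:
carry_out(steps=[{"xyz": [0, 0, -2], "rot": [0, 0, 0]}, {"xyz": [0, 0, -4.5], "rot": [0, 0, 0]}, {"xyz": [0, 0, -6.8], "rot": [0, 0, 0]}, {"xyz": [0, 0, -8.1], "rot": [0, 0, 0]}, {"xyz": [0, 0, -8.6], "rot": [0, 0, 0]}, {"xyz": [0, 0, -8.6], "rot": [0, 0, 0]}, {"xyz": [0, 0, -8.6], "rot": [0, 0, 0]}])

```text
t: 12.05
tool_pos: [0.4649, -0.1701, 0.0771]
orientation: [-1.822, 2.556, -0.003]
force: [-0.1, -0.7, 0.8]
opening: 0.079
```

Emit:
carry_out(steps=[{"xyz": [0, 0, 0], "rot": [0, 0, 0]}, {"xyz": [0, 0, 0], "rot": [0, 0, 0]}, {"xyz": [0, 0, 0], "rot": [0, 0, 0]}], grip=0.6)

```text
t: 12.35
tool_pos: [0.4644, -0.1699, 0.0764]
orientation: [-1.822, 2.557, -0.002]
force: [-0.9, 0.0, -0.0]
opening: 0.0598
```

Emit:
carry_out(steps=[{"xyz": [0, 0, 0], "rot": [0, 0, 0]}, {"xyz": [0, 0, 0], "rot": [0, 0, 0]}, {"xyz": [0, 0, 0], "rot": [0, 0, 0]}, {"xyz": [0, 0, 0], "rot": [0, 0, 0]}, {"xyz": [0, 0, 0], "rot": [0, 0, 0]}], grip=0.48, force=20)

```text
t: 12.85
tool_pos: [0.4642, -0.1696, 0.0759]
orientation: [-1.822, 2.557, -0.001]
force: [0.4, 1.2, 1.6]
opening: 0.048
```

Run:
```python
from h import *
s=read_state();print(s['t'],s['q'],s['tool_pos'],s['force'],s['opening'])
print(R.from_rotvec(s['orientation']).as_matrix())
```

```text
12.85 [-0.4551 -0.0166  1.9437  0.0014  1.2132  1.4475] [ 0.4642 -0.1696  0.0759] [0.3804 1.1999 1.5834] 0.0480475250677981
[[-0.3262 -0.9453  0.0017]
 [-0.9453  0.3262  0.0006]
 [-0.0012 -0.0014 -1.    ]]
```

Emit:
carry_out(steps=[{"xyz": [0, 0, 0.5], "rot": [0, 0, 0]}, {"xyz": [0, 0, 2], "rot": [0, 0, 0]}, {"xyz": [0, 0, 5], "rot": [0, 0, 0]}, {"xyz": [0, 0, 9], "rot": [0, 0, 0]}, {"xyz": [0, 0, 13], "rot": [0, 0, 7]}, {"xyz": [0, 0, 16], "rot": [0, 0, 15]}, {"xyz": [0, 1.5, 17.5], "rot": [0, 0, 23]}, {"xyz": [0, 4, 18], "rot": [0, 0, 31]}, {"xyz": [0, 7, 18], "rot": [0, 0, 39]}, {"xyz": [0, 10, 18], "rot": [0, 0, 47]}])

```text
t: 13.85
tool_pos: [0.4637, -0.069, 0.256]
orientation: [-2.695, 1.612, 0.0]
force: [0.5, 0.3, -2.2]
opening: 0.048
```

Emit:
carry_out(steps=[{"xyz": [0.2, 3, 0], "rot": [0, 0, 8]}, {"xyz": [0.4, 6, 0], "rot": [0, 0, 16]}, {"xyz": [0.6, 9, 0], "rot": [0, 0, 24]}, {"xyz": [0.8, 11.5, 0], "rot": [0, 0, 32]}, {"xyz": [1, 13.5, 0], "rot": [0, 0, 40]}, {"xyz": [1.1, 14, 0], "rot": [0, 0, 48]}, {"xyz": [1.1, 14, 0], "rot": [0, 0, 53]}, {"xyz": [1.1, 14, 0], "rot": [0, 0, 53]}, {"xyz": [1.1, 14, 0], "rot": [0, 0, 53]}, {"xyz": [1.1, 14, 0], "rot": [0, 0, 53]}])

```text
t: 14.85
tool_pos: [0.4749, 0.0701, 0.2557]
orientation: [-3.13, 0.251, 0.002]
force: [-0.2, 0.3, -2.3]
opening: 0.0482
```

Run:
```python
from h import *
s=read_state();print(s['t'],s['q'],s['tool_pos'],s['force'],s['opening'])
print(R.from_rotvec(s['orientation']).as_matrix())
c,im=shot('wrist','w11');np.save('w11.npy',np.r_[c['xyz'],c['attitude']])
```

```text
14.85 [ 0.0387 -0.2062  1.78    0.0013  1.5689  0.199 ] [0.4749 0.0701 0.2557] [-0.2198  0.272  -2.3071] 0.04821319699044705
[[ 0.9872 -0.1596 -0.0011]
 [-0.1596 -0.9872  0.0012]
 [-0.0012 -0.001  -1.    ]]
```

View pics/w11.png

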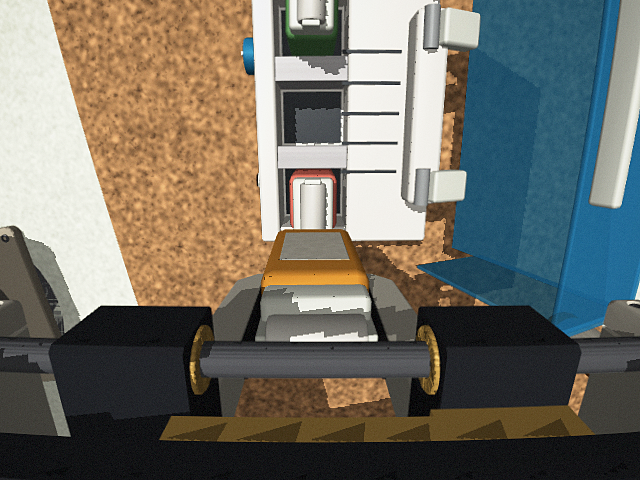

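Run:
```python
from h import *
im=cv2.imread('pics/w11.png')
cv2.imwrite('pics/w11c.png',cv2.resize(im[40:180,240:440],None,fx=4,fy=4,interpolation=cv2.INTER_CUBIC))
```

```text
(no output)
```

View pics/w11c.png

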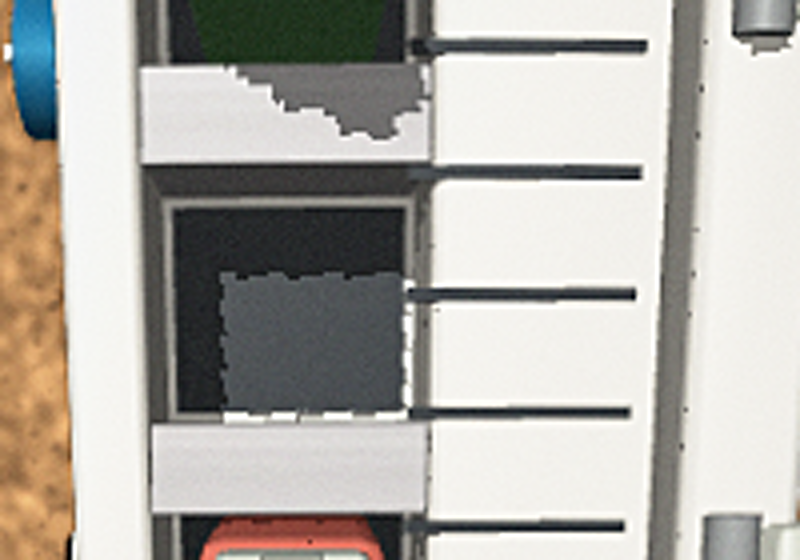

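Run:
```python
from h import *
a=np.load('w11.npy');c=calibration('wrist');c['xyz'],c['attitude']=a[:3],a[3:]
U=lambda p:[(240+x/4-.4,40+y/4-.4) for x,y in p]
P=onz(c,U([(141,163),(430,163),(426,423),(151,423)]),.085);print(P)
print(np.linalg.norm(np.diff(np.r_[P,P[:1]],axis=0),axis=1),P.mean(0))
Q=onz(c,U([(140,66),(153,514)]),.085);print(Q)  # outer sep edges
d=(P[0]+P[1]-P[2]-P[3])[:2];print('y-axis az',np.degrees(np.arctan2(d[1],d[0])))
d=(P[1]-P[0])[:2];print(np.degrees(np.arctan2(d[1],d[0])));d=(P[2]-P[3])[:2];print(np.degrees(np.arctan2(d[1],d[0])))
F=onz(c,U([(174,208),(404,208),(408,418),(174,415)]),.034);print('plate',F,F.mean(0))
# front wall outer edge
W=onz(c,[(253,2),(262,236)],.085);print(W);d=(W[0]-W[1]);print(np.degrees(np.arctan2(d[1],d[0])))
s=read_state()
```

```text
[[0.4611 0.1978 0.085 ]
 [0.5219 0.188  0.085 ]
 [0.5136 0.1345 0.085 ]
 [0.4533 0.1443 0.085 ]]
[0.0616 0.0541 0.061  0.0541] [0.4875 0.1662 0.085 ]
[[0.4644 0.2168 0.085 ]
 [0.4501 0.1246 0.085 ]]
y-axis az 81.41087032261122
-9.191005835981526
-9.17671133091138
plate [[0.4632 0.1949 0.034 ]
 [0.5197 0.1858 0.034 ]
 [0.5135 0.1352 0.034 ]
 [0.4542 0.1455 0.034 ]] [0.4877 0.1654 0.034 ]
[[0.4545 0.2605 0.085 ]
 [0.4234 0.0646 0.085 ]]
80.97350112262323
```

Compartment opening measures 61 × 54 mm, centred at (0.4875, 0.1655), yaw −9.1°, and the plate centre agrees. Moving over it.

Emit:
carry_out(steps=[{"xyz": [0.2, 1.5, 0], "rot": [0, 0, 0]}, {"xyz": [0.5, 4, 0], "rot": [0, 0, 0]}, {"xyz": [0.9, 6.8, 0], "rot": [0, 0, 0]}, {"xyz": [1.2, 8.8, 0], "rot": [0, 0, 0]}, {"xyz": [1.3, 9.5, 0], "rot": [0, 0, 0]}, {"xyz": [1.3, 9.5, 0], "rot": [0, 0, 0]}, {"xyz": [1.3, 9.5, 0], "rot": [0, 0, 0]}, {"xyz": [1.3, 9.5, 0], "rot": [0, 0, 0]}])

```text
t: 15.7
tool_pos: [0.488, 0.1644, 0.2558]
orientation: [-3.131, 0.249, 0.001]
force: [0.2, -0.1, -2.5]
opening: 0.0481
```

Run:
```python
from h import *
s=read_state();print(s['t'],s['q'],s['tool_pos'],s['force'],s['opening'])
print(rel((.4875,.1655,.18),tool(260.9,0)))
for n in('side','scene'):
    c,im=shot(n,n+'12');u=proj(c,s['tool_pos']-[0,0,.04])[0].astype(int);print(u)
    cv2.imwrite(f'pics/{n}12c.png',cv2.resize(im[max(0,u[1]-70):u[1]+70,u[0]-70:u[0]+70],(400,400),interpolation=cv2.INTER_CUBIC))
a,b=[cv2.imread(f'pics/{n}12c.png') for n in('side','scene')];
cv2.imwrite('pics/both12.png',np.hstack([a,b]))
```

```text
15.7 [ 0.2245 -0.1085  1.6923  0.0011  1.5584  0.3834] [0.488  0.1644 0.2558] [ 0.1976 -0.126  -2.458 ] 0.04807552200581345
(array([-0.0533,  0.113 , -7.5782]), array([-0.0558, -0.0475,  0.0073]))
[333 270]
[375 263]
```

View pics/both12.png

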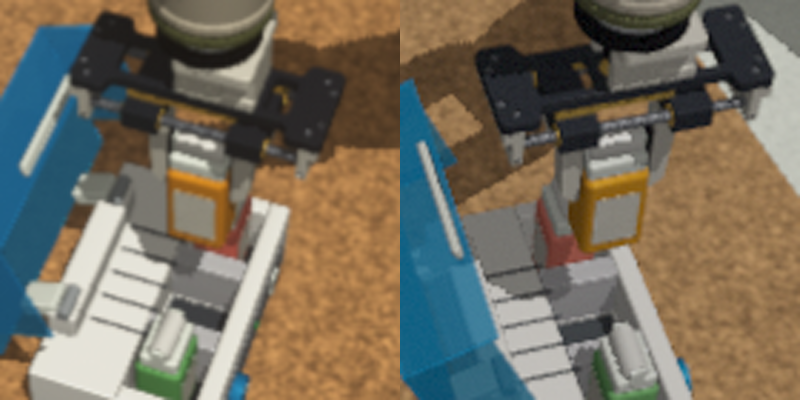

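Emit:
carry_out(steps=[{"xyz": [-0.05, 0.1, -1], "rot": [0, 0, 0]}, {"xyz": [-0.05, 0.1, -3], "rot": [0, 0, 0]}, {"xyz": [-0.05, 0.1, -5.5], "rot": [0, 0, 0]}, {"xyz": [-0.05, 0.1, -7.5], "rot": [0, 0, 0]}, {"xyz": [-0.05, 0.1, -8.5], "rot": [0, 0, 0]}, {"xyz": [-0.05, 0.1, -8.5], "rot": [0, 0, 0]}, {"xyz": [-0.05, 0.1, -8.5], "rot": [0, 0, 0]}])

```text
t: 16.5
tool_pos: [0.4878, 0.1663, 0.1713]
orientation: [-3.13, 0.248, 0.001]
force: [-0.2, -0.1, -2.2]
opening: 0.0483
```

Run:
```python
from h import *
s=read_state();print(s['t'],s['tool_pos'],s['force'],s['wrist_torque'],s['opening'])
print(rel((.4875,.1655,.18),tool(260.9,0)))
for n in('side','scene'):
    c,im=shot(n,n+'13');u=proj(c,s['tool_pos']-[0,0,.04])[0].astype(int);print(u)
    cv2.imwrite(f'pics/{n}13c.png',cv2.resize(im[max(0,u[1]-50):u[1]+50,u[0]-50:u[0]+50],(400,400),interpolation=cv2.INTER_CUBIC))
a,b=[cv2.imread(f'pics/{n}13c.png') for n in('side','scene')];
cv2.imwrite('pics/both13.png',np.hstack([a,b]))
```

```text
16.5 [0.4878 0.1663 0.1713] [-0.248  -0.0566 -2.2158] [ 0.0099 -0.0756 -0.0251] 0.04833430925882123
(array([-0.029 , -0.0833,  0.8664]), array([-0.0855, -0.0158, -0.0536]))
[331 292]
[373 288]
```

View pics/both13.png

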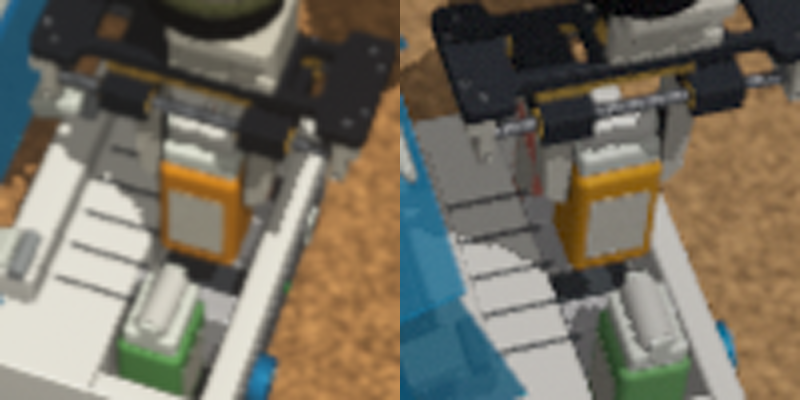

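Aligned over the empty compartment, nothing touching. Lowering in.

Emit:
carry_out(steps=[{"xyz": [0, -0.05, -1], "rot": [0, 0, 0]}, {"xyz": [0, -0.05, -2.4], "rot": [0, 0, 0]}, {"xyz": [0, -0.05, -3.7], "rot": [0, 0, 0]}, {"xyz": [0, -0.05, -4.7], "rot": [0, 0, 0]}, {"xyz": [0, -0.05, -5.4], "rot": [0, 0, 0]}, {"xyz": [0, -0.05, -5.7], "rot": [0, 0, 0]}, {"xyz": [0, -0.05, -5.7], "rot": [0, 0, 0]}, {"xyz": [0, -0.05, -5.7], "rot": [0, 0, 0]}, {"xyz": [0, -0.05, -5.7], "rot": [0, 0, 0]}])

```text
t: 17.5
tool_pos: [0.488, 0.1659, 0.1145]
orientation: [-3.13, 0.247, -0.0]
force: [0.3, -0.5, -1.9]
opening: 0.0484
```

Emit:
carry_out(steps=[{"xyz": [0, 0, -0.1], "rot": [0, 0, 0]}, {"xyz": [0, 0, -0.2], "rot": [0, 0, 0]}, {"xyz": [0, 0, -0.3], "rot": [0, 0, 0]}, {"xyz": [0, 0, -0.4], "rot": [0, 0, 0]}, {"xyz": [0, 0, -0.45], "rot": [0, 0, 0]}, {"xyz": [0, 0, -0.45], "rot": [0, 0, 0]}, {"xyz": [0, 0, -0.45], "rot": [0, 0, 0]}])

```text
t: 18.2
tool_pos: [0.4875, 0.1658, 0.1092]
orientation: [-3.131, 0.247, 0.002]
force: [-0.2, -0.0, -1.3]
opening: 0.0481
```

Emit:
carry_out(steps=[{"xyz": [0, 0, -0.05], "rot": [0, 0, 0]}, {"xyz": [0, 0, -0.1], "rot": [0, 0, 0]}, {"xyz": [0, 0, -0.1], "rot": [0, 0, 0]}])

```text
t: 18.5
tool_pos: [0.4875, 0.1658, 0.1082]
orientation: [-3.131, 0.247, 0.001]
force: [-0.3, 0.0, -2.0]
opening: 0.0479
```

Emit:
carry_out(steps=[{"xyz": [0, 0, -0.05], "rot": [0, 0, 0]}, {"xyz": [0, 0, -0.1], "rot": [0, 0, 0]}, {"xyz": [0, 0, -0.1], "rot": [0, 0, 0]}])

```text
t: 18.8
tool_pos: [0.4875, 0.1658, 0.1072]
orientation: [-3.131, 0.247, 0.002]
force: [-0.1, -1.2, -1.3]
opening: 0.0486
```

Emit:
carry_out(steps=[{"xyz": [0, 0, -0.03], "rot": [0, 0, 0]}, {"xyz": [0, 0, -0.06], "rot": [0, 0, 0]}, {"xyz": [0, 0, -0.06], "rot": [0, 0, 0]}])

```text
t: 19.1
tool_pos: [0.4875, 0.1658, 0.1066]
orientation: [-3.131, 0.247, 0.002]
force: [0.7, -0.0, -2.1]
opening: 0.0481
```

Emit:
carry_out(steps=[{"xyz": [0, 0, -0.03], "rot": [0, 0, 0]}, {"xyz": [0, 0, -0.06], "rot": [0, 0, 0]}, {"xyz": [0, 0, -0.06], "rot": [0, 0, 0]}])

```text
t: 19.4
tool_pos: [0.4875, 0.1658, 0.106]
orientation: [-3.131, 0.247, 0.002]
force: [-0.5, 0.6, -2.3]
opening: 0.0481
```

Emit:
carry_out(steps=[{"xyz": [0, 0, -0.03], "rot": [0, 0, 0]}, {"xyz": [0, 0, -0.05], "rot": [0, 0, 0]}, {"xyz": [0, 0, -0.05], "rot": [0, 0, 0]}])

```text
t: 19.7
tool_pos: [0.4876, 0.1659, 0.106]
orientation: [-3.13, 0.247, 0.001]
force: [-2.5, -0.2, 2.6]
opening: 0.0479
```

Emit:
carry_out(steps=[{"xyz": [0, 0, -0.03], "rot": [0, 0, 0]}, {"xyz": [0, 0, -0.05], "rot": [0, 0, 0]}, {"xyz": [0, 0, -0.05], "rot": [0, 0, 0]}])

```text
t: 20.0
tool_pos: [0.4876, 0.166, 0.1059]
orientation: [-3.13, 0.247, 0.001]
force: [-5.0, -0.1, 8.5]
opening: 0.048
```

Floor contact at the predicted height, TCP z = 0.106. Releasing.

Emit:
carry_out(steps=[{"xyz": [0, 0, 0], "rot": [0, 0, 0]}, {"xyz": [0, 0, 0], "rot": [0, 0, 0]}, {"xyz": [0, 0, 0], "rot": [0, 0, 0]}, {"xyz": [0, 0, 0], "rot": [0, 0, 0]}], grip=0.72)

```text
t: 20.4
tool_pos: [0.4875, 0.1658, 0.1049]
orientation: [-3.131, 0.247, 0.001]
force: [-0.2, -0.2, -0.0]
opening: 0.0668
```

Emit:
carry_out(steps=[{"xyz": [0, 0, 0.5], "rot": [0, 0, 0]}, {"xyz": [0, 0, 2], "rot": [0, 0, 0]}, {"xyz": [0, 0, 5], "rot": [0, 0, 0]}, {"xyz": [0, 0, 9], "rot": [0, 0, 0]}, {"xyz": [0, 0, 13], "rot": [0, 0, 0]}, {"xyz": [0, 0, 17], "rot": [0, 0, 0]}, {"xyz": [0, -3, 20], "rot": [0, 0, 0]}, {"xyz": [0, -7, 22], "rot": [0, 0, 0]}, {"xyz": [0, -10, 22], "rot": [0, 0, 0]}, {"xyz": [0, -10, 22], "rot": [0, 0, 0]}])

```text
t: 21.4
tool_pos: [0.488, 0.0629, 0.3278]
orientation: [-3.131, 0.253, -0.005]
force: [0.1, 0.5, -0.2]
opening: 0.0674
```

Run:
```python
from h import *
s=read_state();print(s['t'],s['q'],s['tool_pos'],s['force'],s['opening'])
c,im=shot('wrist','w14');np.save('w14.npy',np.r_[c['xyz'],c['attitude']])
for n in('side','scene'):
    c,im=shot(n,n+'14');u=proj(c,[.56,.15,.1])[0].astype(int)
    cv2.imwrite(f'pics/{n}14c.png',cv2.resize(im[u[1]-80:u[1]+80,u[0]-80:u[0]+80],(400,400),interpolation=cv2.INTER_CUBIC))
a,b=[cv2.imread(f'pics/{n}14c.png') for n in('side','scene')];
cv2.imwrite('pics/both14.png',np.hstack([a,b]))
```

```text
21.4 [ 0.0239 -0.1865  1.6331  0.0002  1.692   0.1851] [0.488  0.0629 0.3278] [ 0.0569  0.4723 -0.1751] 0.06737059010272617
```

View pics/both14.png

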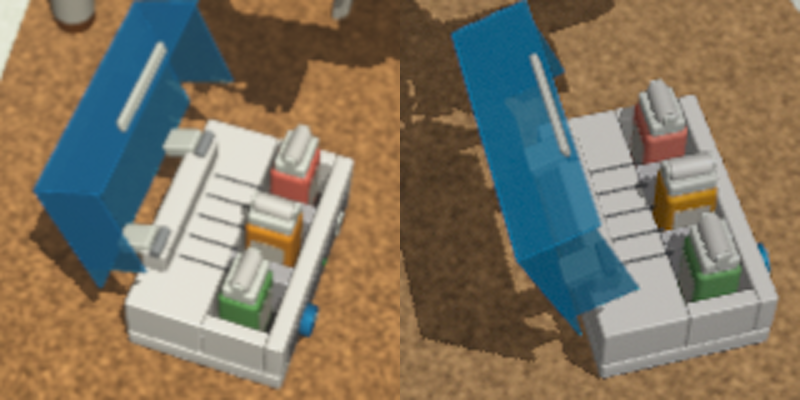

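View pics/w14.png

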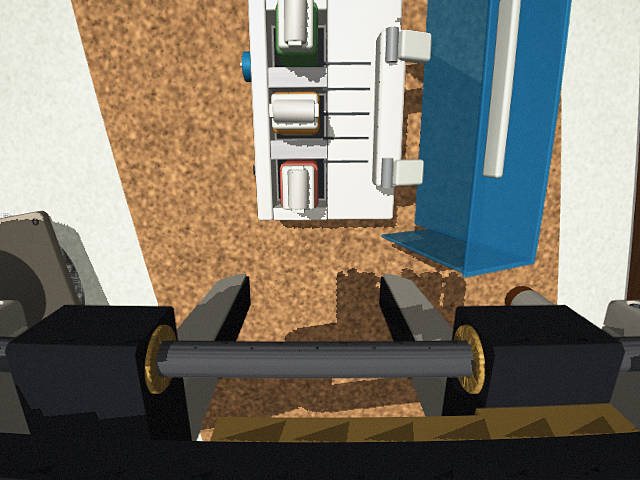

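Run:
```python
from h import *
im=cv2.imread('pics/w14.png')
cv2.imwrite('pics/w14c.png',cv2.resize(im[0:225,240:420],None,fx=2.66,fy=2.66,interpolation=cv2.INTER_CUBIC))
a=np.load('w14.npy');c=calibration('wrist');c['xyz'],c['attitude']=a[:3],a[3:]
C=np.array([.4875,.166,0]);yaw=np.radians(-9);X=np.array([np.cos(yaw),np.sin(yaw),0]);Y=np.array([-X[1],X[0],0])
for k in(-74,0,74):
    o=C+Y*k/1000
    print(k,proj(c,[o+[0,0,.117]+sx*X+sy*Y for sx,sy in((-.024,-.02),(.024,-.02),(.024,.02),(-.024,.02))]).round().tolist(),'head',proj(c,[o+[0,0,.145]+sx*X+sy*Y for sx,sy in((-.022,-.016),(.022,.016))]).round().tolist())
```

```text
-74 [[275.0, 206.0], [321.0, 206.0], [321.0, 167.0], [274.0, 167.0]] head [[274.0, 207.0], [319.0, 174.0]]
0 [[272.0, 133.0], [321.0, 132.0], [321.0, 90.0], [271.0, 90.0]] head [[271.0, 127.0], [319.0, 90.0]]
74 [[270.0, 52.0], [321.0, 52.0], [321.0, 5.0], [269.0, 5.0]] head [[268.0, 39.0], [319.0, -2.0]]
```

View pics/w14c.png

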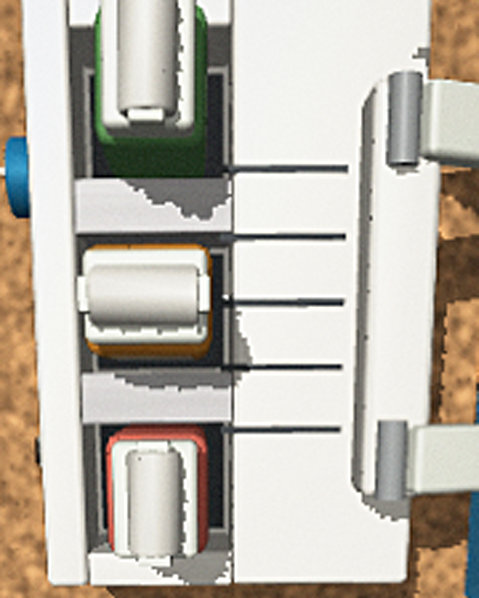

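Amber is in the middle compartment: its body top spans x 271–320, y 91–135 in the wrist picture, matching the predicted rectangle within 2 px. It stands with its 48 mm width along the warmer's x, as the brief states. The pink and green rollers are turned the other way (along y), but the brief fixes x. Next, the hood: check reach for a tilted push from behind.

Run:
```python
from h import *
from scipy.optimize import least_squares,fsolve
D=[([.1312,1.4893,1.523],.2639,-.5382,.2346),([-.0275,1.6521,1.5176],.4704,-.2679,.2353),([.8561,1.0039,2.2356],.4689,-.1699,.1354),([.968,.9936,2.1351],.4692,-.1698,.0519),([.3091,1.309,2.0081],.4657,-.1696,.2634),([-.1126,1.8661,1.3853],.4651,-.1702,.1633),([-.0166,1.9437,1.2132],.4642,-.1696,.0759),([-.2062,1.78,1.5689],.4749,.0701,.2557),([-.1085,1.6923,1.5584],.488,.1644,.2558),([-.1865,1.6331,1.692],.488,.0629,.3278)]
q=np.array([d[0] for d in D]);r=np.array([np.hypot(d[1],d[2]) for d in D]);z=np.array([d[3] for d in D])
def fk(p,q):
    a,h,l2,l3,d=p;s=q.cumsum(-1);return a+l2*np.sin(s[...,0])+l3*np.sin(s[...,1])+d*np.sin(s[...,2]),h+l2*np.cos(s[...,0])+l3*np.cos(s[...,1])+d*np.cos(s[...,2])
f=least_squares(lambda p:np.r_[fk(p,q)[0]-r,fk(p,q)[1]-z],[0,.4,.4,.5,.2]);print(f.x,abs(f.fun).max())
H=np.array([.5774,.1518]);X=np.array([.9877,-.1564])
for b in(25,30,40):
  B=np.radians(b)
  for F,zz in((-130,.33),(-130,.215),(-98,.215),(-30,.215)):
    P=H-F/1000*X;rr=np.hypot(*P)
    g=lambda u:np.r_[np.array(fk(f.x,np.array([u[0],u[1],np.pi+B-u[0]-u[1]])))-[rr,zz]]
    u=fsolve(g,[.6,1.2]);print(b,F,zz,P,u,np.pi+B-u.sum(),abs(g(u)).max())
```

```text
[-0.0086  0.2739  0.3294  0.5572  0.3375] 0.014357204309705662
25 -130 0.33 [0.7058 0.1315] [ 1.1765 -0.0006] 2.402012803852132 0.050781216221506886
25 -130 0.215 [0.7058 0.1315] [ 1.2941 -0.0002] 2.2840939860713845 0.016390345965692
25 -98 0.215 [0.6742 0.1365] [1.0712 0.3388] 2.1679081234995956 2.107203300738547e-13
25 -30 0.215 [0.607  0.1471] [0.726  0.8436] 2.0083460427159183 8.326672684688674e-15
30 -130 0.33 [0.7058 0.1315] [1.1993 0.0007] 2.4652500105130786 0.06909295321739717
30 -130 0.215 [0.7058 0.1315] [ 1.3159 -0.0002] 2.3495007874593936 0.03741963061283582
30 -98 0.215 [0.6742 0.1365] [ 1.3076 -0.0004] 2.358030470282623 0.009267495408456505
30 -30 0.215 [0.607  0.1471] [0.8385 0.7086] 2.118068116825978 1.3422707390020605e-11
40 -130 0.33 [0.7058 0.1315] [ 1.249  -0.0002] 2.5909235493684775 0.1024764130227771
40 -130 0.215 [0.7058 0.1315] [1.3618 0.0007] 2.477300375058909 0.0761570852241854
40 -98 0.215 [0.6742 0.1365] [1.3555 0.0002] 2.484050929781122 0.04731389472393033
40 -30 0.215 [0.607  0.1471] [1.1142 0.3587] 2.366803202715109 9.547918011776346e-15<stdin>:14: RuntimeWarning: The iteration is not making good progress, as measured by the 
 improvement from the last ten iterations.
<stdin>:14: RuntimeWarning: The iteration is not making good progress, as measured by the 
 improvement from the last five Jacobian evaluations.
```

```bash
cat > fk.py <<'E'
from h import *
from scipy.optimize import least_squares,fsolve
D=[([.1312,1.4893,1.523],.2639,-.5382,.2346),([-.0275,1.6521,1.5176],.4704,-.2679,.2353),([.8561,1.0039,2.2356],.4689,-.1699,.1354),([.968,.9936,2.1351],.4692,-.1698,.0519),([.3091,1.309,2.0081],.4657,-.1696,.2634),([-.1126,1.8661,1.3853],.4651,-.1702,.1633),([-.0166,1.9437,1.2132],.4642,-.1696,.0759),([-.2062,1.78,1.5689],.4749,.0701,.2557),([-.1085,1.6923,1.5584],.488,.1644,.2558),([-.1865,1.6331,1.692],.488,.0629,.3278)]
q=np.array([d[0] for d in D]);r=np.array([np.hypot(d[1],d[2]) for d in D]);z=np.array([d[3] for d in D])
def fk(p,q):
    a,h,l2,l3,d,e=p;s=q.cumsum(-1);return a+l2*np.sin(s[...,0])+l3*np.sin(s[...,1])+d*np.sin(s[...,2])+e*np.cos(s[...,1]),h+l2*np.cos(s[...,0])+l3*np.cos(s[...,1])+d*np.cos(s[...,2])-e*np.sin(s[...,1])
f=least_squares(lambda p:np.r_[fk(p,q)[0]-r,fk(p,q)[1]-z],[0,.4,.4,.5,.2,0])
E
python3 - <<'E'
from fk import *
print(f.x);print(np.c_[f.fun[:10],f.fun[10:]]*1000)
H=np.array([.5774,.1518]);X=np.array([.9877,-.1564])
for b in(0,10,15,20,25,30):
  B=np.radians(b)
  for F,zz in((-125,.30),(-115,.22),(-98,.22),(-30,.22)):
    P=H-F/1000*X;rr=np.hypot(*P)
    g=lambda u:np.r_[np.array(fk(f.x,np.array([u[0],u[1],np.pi+B-u[0]-u[1]])))-[rr,zz]]
    best=min((fsolve(g,[x0,x1],full_output=1) for x0 in(.3,.8) for x1 in(.5,1.2)),key=lambda o:abs(o[1]['fvec']).max())
    u=best[0];print(b,F,zz,u,np.pi+B-u.sum(),abs(g(u)).max().round(4))
E
```

```text
[0.002  0.3192 0.3676 0.5538 0.3611 0.0606]
[[ 0.0662 -0.0113]
 [ 0.0459  0.0541]
 [-0.1193 -0.0897]
 [ 0.0178  0.252 ]
 [ 0.2803 -0.1776]
 [-0.0155 -0.0471]
 [ 0.0137 -0.1234]
 [-0.131   0.0352]
 [-0.042   0.0286]
 [-0.1162  0.0792]]
0 -125 0.3 [0.4329 1.0143] 1.6943762312066468 0.0
0 -115 0.22 [0.4193 1.1756] 1.5466752959934642 0.0
0 -98 0.22 [0.3748 1.2315] 1.535219595910754 0.0
0 -30 0.22 [0.2034 1.4357] 1.5025724346975466 0.0
10 -125 0.3 [0.6359 0.753 ] 1.9272536762601447 0.0
10 -115 0.22 [0.6058 0.9384] 1.7719305753831587 0.0
10 -98 0.22 [0.5568 1.0052] 1.754105852049793 0.0
10 -30 0.22 [0.3756 1.2406] 1.6999714739872394 0.0
15 -125 0.3 [0.7513 0.6009] 2.051110593671931 0.0
15 -115 0.22 [0.7077 0.8076] 1.8880762348427929 0.0
15 -98 0.22 [0.6546 0.8828] 1.8659691703821975 0.0
15 -30 0.22 [0.4643 1.1401] 1.7990022354998425 0.0
20 -125 0.3 [0.8851 0.4194] 2.186189814412404 0.0
20 -115 0.22 [0.8183 0.6636] 2.0087560809007248 0.0
20 -98 0.22 [0.7587 0.751 ] 1.980874009945958 0.0
20 -30 0.22 [0.5551 1.037 ] 1.8985881645511047 0.0
25 -125 0.3 [1.0702 0.1531] 2.3545871083663292 0.0
25 -115 0.22 [0.9428 0.4975] 2.1376888280618074 0.0
25 -98 0.22 [0.872  0.6051] 2.1008929531892724 0.0
25 -30 0.22 [0.6481 0.9307] 1.9990625351885223 0.0
30 -125 0.3 [ 1.253  -0.1092] 2.521398046393559 0.0134
30 -115 0.22 [1.0973 0.2822] 2.2857509547146195 0.0
30 -98 0.22 [1.001  0.4336] 2.2305733637067213 0.0
30 -30 0.22 [0.7441 0.8202] 2.100888606211438 0.0
```

Run:
```python
from h import *
H=np.array([.5774,.1518]);X=np.array([.9877,-.1564])
P=lambda F,z:np.r_[H-F/1000*X,z]
for F,z,b in((-120,.335,0),(-120,.32,15),(-118,.235,20),(-112,.222,26)):
    print(F,z,b,P(F,z),*rel(P(F,z),tool(171,-b)))
```

```text
-120 0.335 0 [0.6959 0.133  0.335 ] [20.8505  6.6856  0.9365] [ -0.0965   0.0679 -89.9336]
-120 0.32 15 [0.6959 0.133  0.32  ] [20.8505  6.6856 -0.5635] [ -9.8747  13.5433 -89.3613]
-118 0.235 20 [0.6939 0.1333 0.235 ] [20.653   6.7169 -9.0635] [-13.1287  18.0277 -88.9209]
-112 0.222 26 [0.688  0.1343 0.222 ] [ 20.0603   6.8107 -10.3635] [-17.0272  23.4007 -88.2269]
```

Emit:
carry_out(steps=[{"xyz": [0, 0, 1], "rot": [0, 0, -8]}, {"xyz": [1, 0.5, 1], "rot": [0, 0, -16]}, {"xyz": [3, 1, 1], "rot": [0, 0, -24]}, {"xyz": [6, 2, 1], "rot": [0, 0, -32]}, {"xyz": [9, 3, 1], "rot": [0, 0, -40]}, {"xyz": [12, 4, 1], "rot": [0, 0, -48]}, {"xyz": [15, 5, 1], "rot": [0, 0, -56]}, {"xyz": [18, 6, 1], "rot": [0, 0, -64]}, {"xyz": [20, 6.5, 1], "rot": [0, 0, -72]}, {"xyz": [20.8, 6.7, 1], "rot": [0, 0, -80]}], grip=0.0, force=10)

```text
t: 22.55
tool_pos: [0.6963, 0.1353, 0.3331]
orientation: [2.236, -2.207, -0.003]
force: [0.5, 0.1, -0.3]
opening: 0.0004
```

Emit:
carry_out(steps=[{"xyz": [0, 0, 0], "rot": [0, 0, -8]}, {"xyz": [0, 0, 0], "rot": [0, 0, -10]}, {"xyz": [0, 0, 0], "rot": [0, 0, -10]}, {"xyz": [0, 0, 0], "rot": [0, 0, -10]}])

```text
t: 22.95
tool_pos: [0.6952, 0.1341, 0.3347]
orientation: [-2.042, 2.386, 0.0]
force: [-0.2, -0.3, 0.0]
opening: 0.0004
```

Run:
```python
from h import *
s=read_state();print(s['t'],s['q'],s['tool_pos'],s['force'],s['opening'])
H=np.array([.5774,.1518]);X=np.array([.9877,-.1564])
P=lambda F,z:np.r_[H-F/1000*X,z]
for F,z,b in((-120,.32,12),(-118,.235,20),(-112,.222,26)):
    print(F,z,b,P(F,z),*rel(P(F,z),tool(171,-b)))
c,im=shot('wrist','w15')
```

```text
22.95 [0.1177 0.4201 0.9679 0.0008 1.7529 1.8436] [0.6952 0.1341 0.3347] [-0.1539 -0.2773  0.043 ] 0.0004377846141779539
-120 0.32 12 [0.6959 0.133  0.32  ] [ 0.0714 -0.1033 -1.4663] [ 1.8144 11.8855 -0.1186]
-118 0.235 20 [0.6939 0.1333 0.235 ] [-0.1261 -0.072  -9.9663] [ 3.0577 19.7883 -0.114 ]
-112 0.222 26 [0.688  0.1343 0.222 ] [ -0.7188   0.0218 -11.2663] [ 3.9902 25.7154 -0.1102]
```

View pics/w15.png

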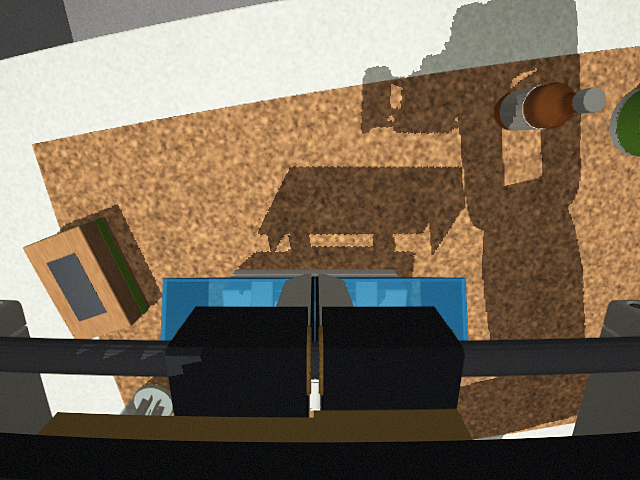

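Run:
```python
from h import *
c=calibration('wrist')
H=np.array([.5774,.1518]);X=np.array([.9877,-.1564])
for z in(.233,.259):
  p=onz(c,[(163,279),(467,279)],z);print(p,-(p[:,:2]-H)@X,np.linalg.norm(p[0]-p[1]))
im=cv2.imread('pics/w15.png')
cv2.imwrite('pics/w15c.png',cv2.resize(im[255:345,150:480],None,fx=2.4,fy=2.4))
```

```text
[[0.6847 0.2541 0.233 ]
 [0.6483 0.0203 0.233 ]] [-0.09   -0.0906] 0.2365882613841563
[[0.6934 0.2404 0.259 ]
 [0.6607 0.0308 0.259 ]] [-0.1007 -0.1012] 0.21206980330567815
```

View pics/w15c.png

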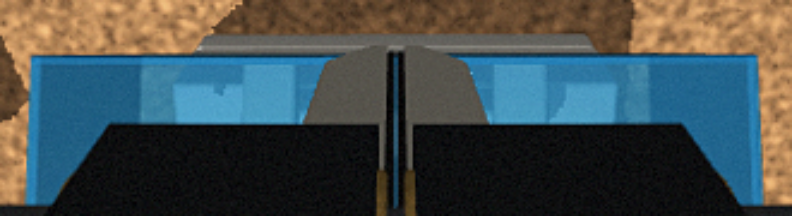

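Run:
```python
from h import *
cs=calibration('scene');cd=calibration('side')
S=lambda x,y:(180+x/3-.33,160+y/3-.33)
D=lambda x,y:(220+x/2.8-.33,160+y/2.8-.33)
H=np.array([.5774,.1518]);X=np.array([.9877,-.1564])
for a,b in(((397,249),(190,188)),((436,365),(145,280))):
    p,e=tri(cs,S(*a),cd,D(*b));print(p,e,-(p[:2]-H)@X)
c=calibration('wrist')
for z in(.1,.2,.233,.26,.3):
    p=onz(c,[(235,274),(396,274)],z);print(z,-(p[:,:2]-H)@X,np.linalg.norm(p[0]-p[1]))
```

```text
[0.6045 0.0982 0.2644] 0.000973516278944142 -0.035143203005827656
[0.6189 0.196  0.263 ] 0.000556898174951242 -0.03405052458016816
0.1 [-0.0423 -0.0428] 0.1894846242126783
0.2 [-0.0816 -0.0819] 0.14012479045058987
0.233 [-0.0945 -0.0948] 0.12383604530910065
0.26 [-0.1051 -0.1054] 0.11050889019333679
0.3 [-0.1208 -0.121 ] 0.09076495668850143
```

The grey bar past the hood's edge at y≈274 is the hinge housing seen below it: at z = 0.1 it measures 189 mm long. So nothing protrudes behind the plate. Its edge is at F = −90 mm, as expected. Descending behind the hood with a tilt.

Emit:
carry_out(steps=[{"xyz": [0.1, -0.1, 0], "rot": [0.9, 6, 0]}, {"xyz": [0.1, -0.1, -1.5], "rot": [1.8, 12, 0]}, {"xyz": [0.1, -0.1, -4], "rot": [2.3, 15, -0.1]}, {"xyz": [0, -0.1, -7], "rot": [2.8, 18, -0.1]}, {"xyz": [-0.1, -0.1, -10], "rot": [3.1, 19.8, -0.1]}, {"xyz": [-0.5, 0, -11.2], "rot": [3.5, 23, -0.1]}, {"xyz": [-0.7, 0, -11.3], "rot": [4, 25.7, -0.1]}, {"xyz": [-0.7, 0, -11.3], "rot": [4, 25.7, -0.1]}, {"xyz": [-0.7, 0, -11.3], "rot": [4, 25.7, -0.1]}, {"xyz": [-0.7, 0, -11.3], "rot": [4, 25.7, -0.1]}])

```text
t: 24.0
tool_pos: [0.689, 0.1331, 0.2236]
orientation: [1.822, -2.138, -0.488]
force: [-0.0, -0.3, 0.4]
opening: 0.0004
```

Run:
```python
from h import *
s=read_state();print(s['t'],s['q'],s['tool_pos'],s['force'],s['opening'])
H=np.array([.5774,.1518]);X=np.array([.9877,-.1564])
P=lambda F,z:np.r_[H-F/1000*X,z]
print('F',-(s['tool_pos'][:2]-H)@X)
for F in(-112,-30): print(*rel(P(F,.222),tool(171,-26)))
for n in('side','scene'):
    c,im=shot(n,n+'16');u=proj(c,[.63,.14,.2])[0].astype(int)
    cv2.imwrite(f'pics/{n}16c.png',cv2.resize(im[u[1]-80:u[1]+80,u[0]-80:u[0]+80],(400,400),interpolation=cv2.INTER_CUBIC))
a,b=[cv2.imread(f'pics/{n}16c.png') for n in('side','scene')];
cv2.imwrite('pics/both16.png',np.hstack([a,b]))
```

```text
24.0 [0.0676 0.9135 0.5381 0.1148 2.1263 1.8363] [0.689  0.1331 0.2236] [-0.0477 -0.3392  0.3941] 0.0004051625972678032
F -0.11315176891097195
[-0.0982  0.1155 -0.1551] [0.0548 0.2511 0.1052]
[-8.1973  1.398  -0.1551] [0.0548 0.2511 0.1052]
```

View pics/both16.png

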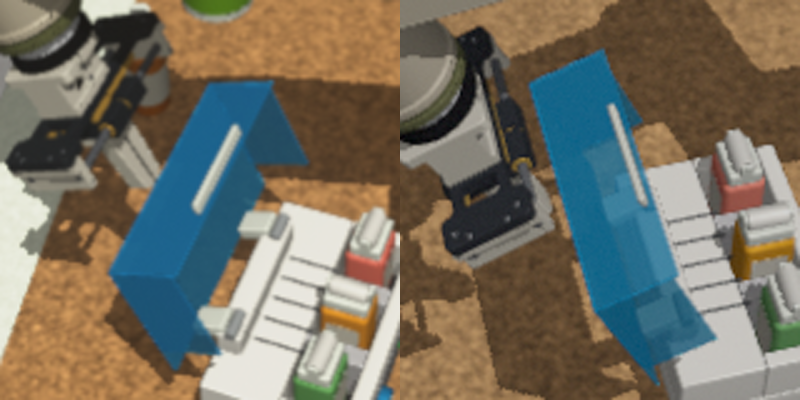

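Emit:
carry_out(steps=[{"xyz": [-0.5, 0.1, 0], "rot": [0, 0, 0]}, {"xyz": [-0.9, 0.15, 0], "rot": [0, 0, 0]}, {"xyz": [-1.2, 0.2, 0], "rot": [0, 0, 0]}, {"xyz": [-1.4, 0.2, 0], "rot": [0, 0, 0]}, {"xyz": [-1.6, 0.25, 0], "rot": [0, 0, 0]}, {"xyz": [-1.8, 0.3, 0], "rot": [0, 0, 0]}, {"xyz": [-2, 0.3, 0], "rot": [0, 0, 0]}, {"xyz": [-2.2, 0.35, 0], "rot": [0, 0, 0]}, {"xyz": [-2.4, 0.4, 0], "rot": [0, 0, 0]}])

```text
t: 25.0
tool_pos: [0.6644, 0.1368, 0.2221]
orientation: [1.819, -2.136, -0.491]
force: [1.8, -0.5, 0.0]
opening: 0.0003
```

Emit:
carry_out(steps=[{"xyz": [-0.2, 0, 0], "rot": [0, 0, 0]}, {"xyz": [-0.4, 0.1, 0], "rot": [0, 0, 0]}, {"xyz": [-0.6, 0.1, 0], "rot": [0, 0, 0]}, {"xyz": [-0.8, 0.1, 0], "rot": [0, 0, 0]}, {"xyz": [-1, 0.15, 0], "rot": [0, 0, 0]}])

```text
t: 25.5
tool_pos: [0.6543, 0.1383, 0.2221]
orientation: [1.819, -2.136, -0.491]
force: [1.7, -0.6, 1.1]
opening: 0.0007
```

Contact, about 1.8 N. Pushing on gently.

Emit:
carry_out(steps=[{"xyz": [-0.25, 0.05, 0], "rot": [0, 0, 0]}, {"xyz": [-0.5, 0.1, 0], "rot": [0, 0, 0]}, {"xyz": [-0.75, 0.1, 0], "rot": [0, 0, 0]}, {"xyz": [-1, 0.15, 0], "rot": [0, 0, 0]}, {"xyz": [-1.25, 0.2, 0], "rot": [0, 0, 0]}, {"xyz": [-1.5, 0.25, 0], "rot": [0, 0, 0]}, {"xyz": [-1.75, 0.3, 0], "rot": [0, 0, 0]}, {"xyz": [-2, 0.3, 0], "rot": [0, 0, 0]}, {"xyz": [-2.25, 0.35, 0], "rot": [0, 0, 0]}, {"xyz": [-2.5, 0.4, 0], "rot": [0, 0, 0]}])

```text
t: 26.5
tool_pos: [0.6293, 0.1423, 0.2221]
orientation: [1.819, -2.136, -0.491]
force: [0.9, -0.5, 0.6]
opening: 0.0005
```

Run:
```python
from h import *
s=read_state();print(s['t'],s['q'],s['tool_pos'],s['force'],s['opening'])
H=np.array([.5774,.1518]);X=np.array([.9877,-.1564])
print('F',-(s['tool_pos'][:2]-H)@X)
for n in('side','scene'):
    c,im=shot(n,n+'17');u=proj(c,[.6,.14,.2])[0].astype(int)
    cv2.imwrite(f'pics/{n}17c.png',cv2.resize(im[u[1]-80:u[1]+80,u[0]-80:u[0]+80],(400,400),interpolation=cv2.INTER_CUBIC))
a,b=[cv2.imread(f'pics/{n}17c.png') for n in('side','scene')];
cv2.imwrite('pics/both17.png',np.hstack([a,b]))
```

```text
26.5 [0.0842 0.7006 0.8566 0.1167 2.0231 1.8423] [0.6293 0.1423 0.2221] [ 0.9063 -0.5213  0.6497] 0.0005243053413953722
F -0.052698767679657255
```

View pics/both17.png

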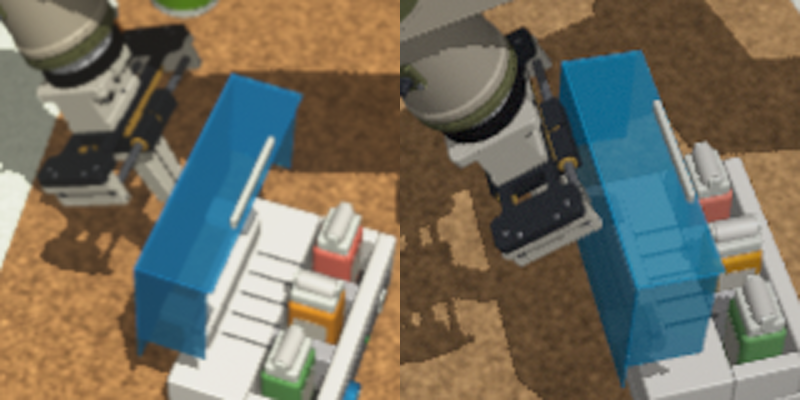

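Hood is near vertical (about 1.55 rad). About 19 mm more is needed.

Emit:
carry_out(steps=[{"xyz": [-0.2, 0.05, 0], "rot": [0, 0, 0]}, {"xyz": [-0.4, 0.05, 0], "rot": [0, 0, 0]}, {"xyz": [-0.6, 0.1, 0], "rot": [0, 0, 0]}, {"xyz": [-0.8, 0.1, 0], "rot": [0, 0, 0]}, {"xyz": [-1, 0.15, 0], "rot": [0, 0, 0]}, {"xyz": [-1.2, 0.2, 0], "rot": [0, 0, 0]}, {"xyz": [-1.35, 0.2, 0], "rot": [0, 0, 0]}, {"xyz": [-1.5, 0.25, 0], "rot": [0, 0, 0]}])

```text
t: 27.4
tool_pos: [0.6143, 0.1448, 0.222]
orientation: [1.819, -2.136, -0.491]
force: [0.4, -0.4, -0.6]
opening: 0.0002
```

Emit:
carry_out(steps=[{"xyz": [-0.15, 0.02, 0], "rot": [0, 0, 0]}, {"xyz": [-0.3, 0.05, 0], "rot": [0, 0, 0]}, {"xyz": [-0.4, 0.06, 0], "rot": [0, 0, 0]}])

```text
t: 27.7
tool_pos: [0.6103, 0.1455, 0.222]
orientation: [1.819, -2.136, -0.491]
force: [-0.6, 0.3, 0.5]
opening: 0.0007
```

Run:
```python
from h import *
s=read_state();print(s['t'],s['tool_pos'],s['force'])
H=np.array([.5774,.1518]);X=np.array([.9877,-.1564])
print('F',-(s['tool_pos'][:2]-H)@X)
c,im=shot('side','side18');u=proj(c,[.6,.14,.2])[0].astype(int)
cv2.imwrite('pics/side18c.png',cv2.resize(im[u[1]-80:u[1]+80,u[0]-80:u[0]+80],(400,400),interpolation=cv2.INTER_CUBIC))
print(read_state()['force'])
```

```text
27.7 [0.6103 0.1455 0.222 ] [-0.5615  0.2823  0.4931]
F -0.03348528346902516
[ 0.6269 -0.7856  0.1072]
```

View pics/side18c.png

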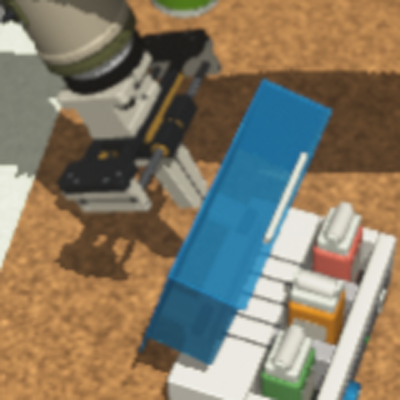

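Force is about zero and the hood has leaned past upright. Holding still to see whether it falls.

Emit:
carry_out(steps=[{"xyz": [0, 0, 0], "rot": [0, 0, 0]}, {"xyz": [0, 0, 0], "rot": [0, 0, 0]}])

```text
t: 27.95
tool_pos: [0.6105, 0.1454, 0.222]
orientation: [1.82, -2.136, -0.491]
force: [0.5, -0.3, 0.1]
opening: 0.0005
```

Run:
```python
from h import *
c,im=shot('side','side19');u=proj(c,[.6,.14,.2])[0].astype(int)
cv2.imwrite('pics/side19c.png',cv2.resize(im[u[1]-80:u[1]+80,u[0]-80:u[0]+80],(400,400),interpolation=cv2.INTER_CUBIC))
s=read_state();print(s['t'],s['force'])
```

```text
28.0 [-0.1536  0.1329 -0.0536]
```

View pics/side19c.png

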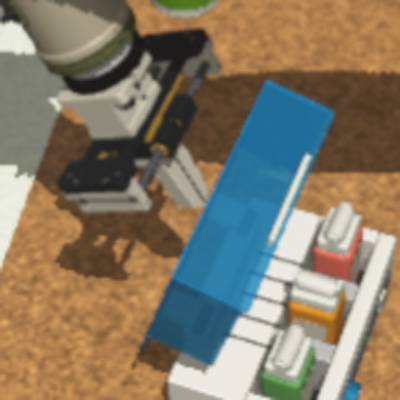

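Emit:
carry_out(steps=[{"xyz": [0, 0, 0], "rot": [0, 0, 0]}, {"xyz": [0, 0, 0], "rot": [0, 0, 0]}, {"xyz": [0, 0, 0], "rot": [0, 0, 0]}])

```text
t: 28.3
tool_pos: [0.6105, 0.1454, 0.222]
orientation: [1.819, -2.136, -0.491]
force: [-0.2, -0.3, -0.2]
opening: 0.0006
```

Run:
```python
from h import *
c,im=shot('side','side20');u=proj(c,[.6,.14,.2])[0].astype(int)
cv2.imwrite('pics/side20c.png',cv2.resize(im[u[1]-80:u[1]+80,u[0]-80:u[0]+80],(400,400),interpolation=cv2.INTER_CUBIC))
s=read_state();print(s['t'],s['force'])
```

```text
28.35 [-0.345   0.3436  0.7751]
```

View pics/side20c.png

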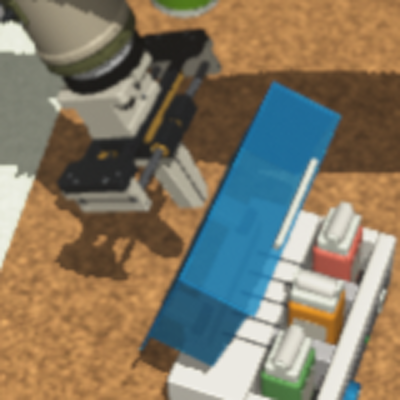

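It is falling by itself, with a gap opening from the fingers. Backing the arm off.

Emit:
carry_out(steps=[{"xyz": [0.8, -0.1, 0], "rot": [0, 0, 0]}, {"xyz": [2.5, -0.4, 0], "rot": [0, 0, 0]}, {"xyz": [4.5, -0.7, 0], "rot": [0, 0, 0]}, {"xyz": [6, -1, 0], "rot": [0, 0, 0]}, {"xyz": [6.5, -1, 0], "rot": [0, 0, 0]}, {"xyz": [6.5, -1, 0], "rot": [0, 0, 0]}, {"xyz": [6.5, -1, 0], "rot": [0, 0, 0]}, {"xyz": [6.5, -1, 0], "rot": [0, 0, 0]}, {"xyz": [6.5, -1, 0], "rot": [0, 0, 0]}, {"xyz": [6.5, -1, 0], "rot": [0, 0, 0]}])

```text
t: 29.35
tool_pos: [0.6753, 0.1356, 0.2225]
orientation: [1.82, -2.136, -0.491]
force: [-0.1, 0.8, 0.2]
opening: 0.0006
```

Emit:
carry_out(steps=[{"xyz": [0, -1, 3], "rot": [0, 0, 0]}, {"xyz": [0, -2, 6], "rot": [0, -4, 0]}, {"xyz": [0, -3, 9], "rot": [0, -8, 0]}, {"xyz": [0, -4, 11], "rot": [0, -12, 0]}, {"xyz": [0, -5, 12], "rot": [0, -16, 0]}, {"xyz": [0, -5, 12], "rot": [0, -16, 0]}])

```text
t: 29.95
tool_pos: [0.6753, 0.0845, 0.3469]
orientation: [1.992, -2.317, -0.24]
force: [0.0, -0.4, 1.3]
opening: 0.0006
```

Run:
```python
from h import *
s=read_state();print(s['t'],s['tool_pos'],s['force'])
for n in('side','scene'):
    c,im=shot(n,n+'21');u=proj(c,[.55,.14,.1])[0].astype(int)
    cv2.imwrite(f'pics/{n}21c.png',cv2.resize(im[u[1]-80:u[1]+80,u[0]-80:u[0]+80],(400,400),interpolation=cv2.INTER_CUBIC))
a,b=[cv2.imread(f'pics/{n}21c.png') for n in('side','scene')];
cv2.imwrite('pics/both21.png',np.hstack([a,b]))
```

```text
29.95 [0.6753 0.0845 0.3469] [ 0.0298 -0.3797  1.3263]
```

View pics/both21.png

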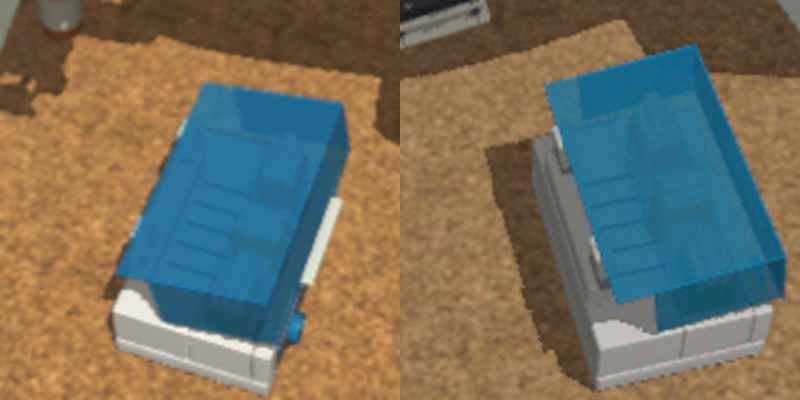

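View pics/scene21.png

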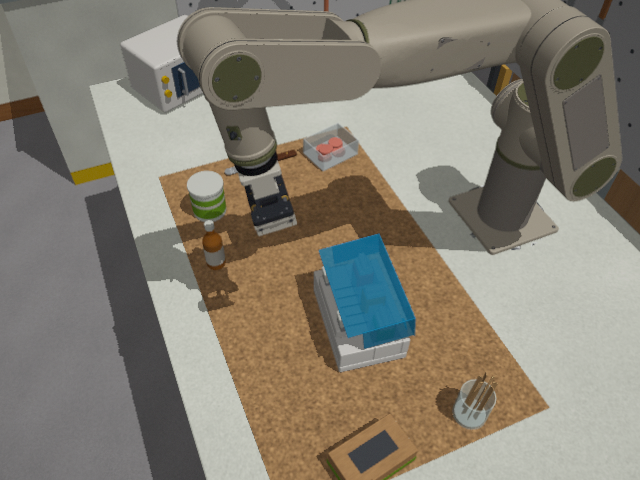

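Hood almost shut and the arm is clear. Waiting, then checking the angle by triangulating the front edge corners.

Emit:
carry_out(steps=[{"xyz": [0, 0, 0], "rot": [0, 0, 0]}, {"xyz": [0, 0, 0], "rot": [0, 0, 0]}, {"xyz": [0, 0, 0], "rot": [0, 0, 0]}, {"xyz": [0, 0, 0], "rot": [0, 0, 0]}, {"xyz": [0, 0, 0], "rot": [0, 0, 0]}, {"xyz": [0, 0, 0], "rot": [0, 0, 0]}, {"xyz": [0, 0, 0], "rot": [0, 0, 0]}, {"xyz": [0, 0, 0], "rot": [0, 0, 0]}, {"xyz": [0, 0, 0], "rot": [0, 0, 0]}, {"xyz": [0, 0, 0], "rot": [0, 0, 0]}])

```text
t: 31.05
tool_pos: [0.6755, 0.0854, 0.3422]
orientation: [1.989, -2.312, -0.248]
force: [-0.3, 0.8, 0.5]
opening: 0.0004
```

Run:
```python
from h import *
H=np.array([.5774,.1518]);X=np.array([.9877,-.1564]);Y=np.array([.1564,.9877])
for n in('side','scene'):
    c,im=shot(n,n+'22');u=proj(c,[.55,.14,.1])[0].astype(int);print(u)
    o=cv2.resize(im[u[1]-80:u[1]+80,u[0]-80:u[0]+80],(400,400),interpolation=cv2.INTER_CUBIC)
    for f in(.143,):
        P=[np.r_[H-f*X+s*Y,.155] for s in(-.118,.118)];q=(proj(c,P)-(u-80))*2.5;print(q)
        for a in q: cv2.circle(o,tuple(int(v) for v in a),4,(0,0,255),1)
    cv2.imwrite(f'pics/{n}22c.png',o)
a,b=[cv2.imread(f'pics/{n}22c.png') for n in('side','scene')];
cv2.imwrite('pics/both22.png',np.hstack([a,b]));print(read_state()['t'])
```

```text
[308 286]
[[350.633  121.6728]
 [274.7029 323.1191]]
[341 296]
[[297.1842  53.4679]
 [387.4339 265.2726]]
31.15
```

View pics/both22.png

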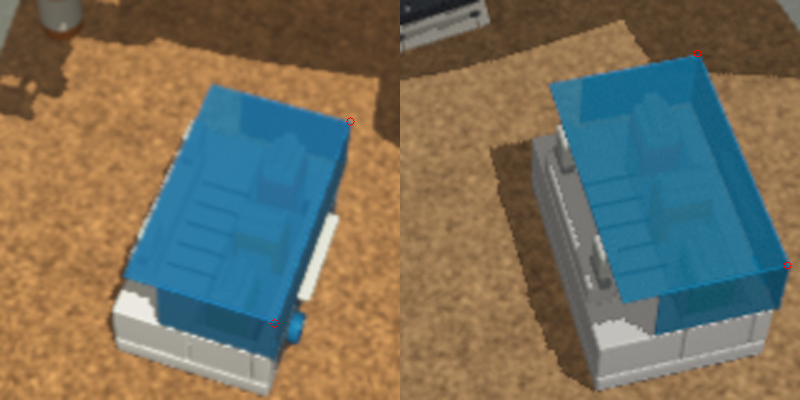

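The front edge corners fall on the predicted shut position in both views, within a few crop pixels. Handing in.

Run:
```python
from h import *
a=cv2.imread('pics/side0.png');b=cv2.imread('pics/side22.png')
for n,(x,y,w,h) in dict(tub=(388,145,55,45),tin=(262,140,36,46),bottle=(240,176,24,46),carton=(205,390,75,55),jar=(330,400,45,55)).items():
    r=cv2.matchTemplate(b[y-8:y+h+8,x-8:x+w+8],a[y:y+h,x:x+w],cv2.TM_CCOEFF_NORMED);print(n,cv2.minMaxLoc(r)[1],cv2.minMaxLoc(r)[3])
print(close_job())
```

```text
tub 0.6801678538322449 (8, 8)
tin 0.7706306576728821 (9, 8)
bottle 0.19004222750663757 (4, 16)
carton 0.9996434450149536 (8, 8)
jar 0.9997996687889099 (8, 8)
the job is handed in; nothing more can be done
None
```

The amber cartridge is in the middle compartment of the warmer and the blue hood is shut; I handed the job in at about 31 s.

**What I did**
- **Standing it:** I gripped the cartridge at 20 N, turned it upright, set it on the mat with about 5 N of contact and let go.
- **Loading it:** I took it again from above and lowered it to the compartment floor. Floor contact reached about 8 N up and 5 N sideways in the last reading before I let go.
- **Closing the hood:** I pushed it from behind with about 2 N until it leaned past its balance point. It then swung shut untouched while I backed the arm off.

**Last checks**
- **Cartridge:** it stands within about 2 pixels of where it should be, upright and on the floor. This was checked before the hood closed.
- **Hood:** the front corners of the hood match the shut position in both views, and the arm is clear.
- **Other things:** the carton, jar, tub and tin are unmoved to within a pixel, though the tub and tin matches were weaker (0.68 and 0.77). I also did no numeric check on the spatula or the pink and green cartridges.
- **Failed check:** the image match for the oil bottle failed (0.19). By eye it is in the same place in the scene picture, and the arm showed no unexpected contact force. I think the arm or its shadow over the bottle spoiled the match, but I did not check that.
- **Disagreement:** I stood the amber cartridge with its 48 mm width along the warmer's x, as the brief says. The pink and green ones appear turned 90° from that.

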